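Check the air pressure of a trolley wheel with a stick gauge

TASK

Check the air in the trolley wheel lying on the bench: take the stick gauge from its rest, push its chuck straight down over the valve stem, firmly but without forcing it, so that the seal closes and the rod is driven out as far as it will go, and hold it there for a good second. Then pull it straight off and lay it back in its rest the way it was, with the rod still out so that the reading can be taken.

Things in the scene. Friction and masses are not known exactly. Their poses are not given: they have to be found in the camera images.
- gauge: Stick gauge: horizontal aluminium barrel, 13 mm thick, with a right-angle steel chuck at one end pointing down. Origin: centre of the chuck's open mouth; +z up the chuck's axis, +x along the barrel away from the chuck. Barrel axis 42 mm above the mouth, from x = 10 to 130 mm; a white rod end stands 6 mm out of its far end. About 0.13 kg, balanced some 45 mm along the barrel.
- gauge_head (a point): Where to grip the gauge: centre of its steel head, 43 mm above the chuck's mouth on the chuck's axis. The head is a block 20 mm long (x) and 18 mm wide (y) with flat sides, from 29 to 55 mm above the mouth. Axes as the gauge.
- gauge_seal (a point): The rubber seal at the end of the chuck's bore, 15 mm above the mouth. The chuck is 21 mm across; its mouth is a funnel 16 mm wide, narrowing over 5 mm to an 11 mm bore. A stem meets a sprung plunger 5 mm in: for the next 10 mm it pushes back 5 to 8 N at most while the rod comes out, then the seal (10 N per mm) is met. Pressed with 13 N or more in all it is tight; over 24 N is forcing it.
- rod (a joint): How far the white rod has been driven out of the barrel, in m: 0 at the start, at most 45 mm. With the chuck fully seated it stops at 15 to 33 mm, depending on the unknown tyre pressure. Friction (0.3 N) then keeps it there when the gauge is taken off; do not push it back in.
- wheel: Air-filled trolley wheel, 220 mm diameter, lying flat, loose, about 2 kg. Origin: centre of its underside; z up. The tyre's top is 65 mm above the bench, the rim's recess has a radius of 50 mm and its floor is 34 mm above the bench; the hub in its middle is 34 mm across and 62 mm high.
- valve_root (a point): Where the valve stem leaves the rim, 36 mm from the wheel's centre along its +x, 34 mm above the bench. The upright brass stem is 8 mm thick. Its end stands 33 to 53 mm above this point (differs each time) and, as it leans, up to 4 mm off to any side. It gives sideways under 2 to 3 N, not lengthwise. From 19 mm below its end down it is a rubber boot 12.4 mm thick.
- rest: Fixed bench rest: a black base with two aluminium posts whose V notches carry the barrel. Origin: on the bench under the place of the chuck, which hangs free before the base; +x along the barrel. Posts at x = 36 and 110 mm, 6 mm thick; notches 26 mm wide at the top. The resting barrel's axis lies 58 mm above the bench.
- rest_seat (a point): The point of the rest, 16 mm above the bench, where the centre of the chuck's mouth (the gauge's origin) is at the start and has to be again at the end; x along the rest.
- jar: Closed glass jar with a steel lid, 72 mm across and 105 mm high, a bystander; origin at the centre of its underside.
- screwdriver: Screwdriver lying on the bench, a bystander; handle towards its -x.
- dish: Small steel dish, 72 mm across and 20 mm high, a bystander; origin at the centre of its underside.
Mind the look-alikes: they are no part of the job. What is shaped like the rest but blue or purple is not meant.

How it is judged:
On the way:
1. the gauge sits upright on the valve stem, pressed on with at least 13 N, and the rod is out by more than 12 mm, for 0.6 s (contact force between gauge and wheel above 13 N and value of joint rod above 0.012 m and horizontal distance between gauge and valve_root below 0.009 m and angle between gauge's own z axis and vertical below 0.15 rad), for 0.6 s.
At the end, for the whole second after the job is handed in: The gauge lies at rest in both notches of its rest, its chuck hanging down (within 0.3 rad) and its mouth within 12 mm of its place (4 mm in height), the barrel along the rest within 0.1 rad, with the rod still more than 12 mm out (distance between gauge and rest_seat below 0.012 m and z of gauge in the frame of rest_seat between -0.004 and 0.004 m and angle between the x axis of gauge and the x axis of rest, either way round below 0.1 rad and angle between gauge's own z axis and vertical below 0.3 rad and value of joint rod above 0.012 m and linear speed of gauge below 0.02 m/s); the robot touches nothing.
It fails at once if the gauge is forced: more than 24 N between it and the wheel or its valve (contact force between gauge and wheel above 24 N).
It fails at once if the wheel is shoved more than 30 mm (distance of wheel from where it was at the start of the episode above 0.03 m).
It fails at once if the jar, screwdriver or dish is moved more than 30 mm (distance of any of jar, screwdriver, dish from where it was at the start of the episode above 0.03 m).
It also fails if it takes over 70 s, if anything falls off the work surface, if the arm or the gripper's body presses on something with over 40 N, if the wrist force passes 120 N, or if a joint passes its speed limit or range.

ROBOT

A 6-joint arm with a two-finger parallel gripper is mounted at the origin on the work surface. World frame = base frame: x ahead of the robot, y to its left, z up, the work surface at z = 0. Lengths are in m, angles in rad, forces in N, time in s.
With the tool pointing down it reaches from about 0.35 to 0.775 m from the base axis. Payload 5.5 kg.
Tool frame: the origin (TCP) lies on the mounting face of the last link; the fingertips stand 173 mm ahead of it and the grasp point (between the pads) lies 155 mm ahead of it; z points along the fingers, y is the direction in which the jaws open and shut (so a half turn about z gives the same grasp; the last joint's range is limited). The gripper opens to 85 mm and grips with 20 to 120 N. Pads are 22 mm wide; open, the fingers measure 114 mm over their backs; the gripper's body (76 mm by 85 mm) begins 54 mm behind the grasp point. The pads swing forward as they close: fully open they stand 13 mm farther back than shut.
Start: joints at [1.068, 0.313, 0.046, 1.304, 0, 1.431], TCP at [0.204, 0.538, 0.405] pointing down, gripper open.
Joint ranges: [-2.76, 2.76], [-0.86, 1.69], [-1.03, 1.26], [-2.2, 2.34], [-1.47, 1.5], [-3.14, 3.14]. Speed limits (rad/s): [2.57, 2.57, 3.14, 3.14, 3.14, 3.14].

INTERFACE

Orientations are given as [roll, pitch, yaw] about the fixed x, y, z axes, in that order (R = Rz(yaw) Ry(pitch) Rx(roll)).
In Python, from rig import manip, viewer gives the robot as it stands.
- The arm moves only by the shell command python3 -m handwheel 'ROWS' [FORCE]. ROWS is JSON, a list that holds one entry, the list of rows, each a list of 5 numbers: the shift along the tool's x, y, z in mm, then the turn about the tool's z in rad, then the opening, from 0 (shut) to 1 (fully open). In form: [[[dx, dy, dz, spin, fingers], ...]]. A call has 1 to 5 rows; each row shifts and turns the pose as measured when the row begins, along the tool's axes as they then stand; what a row does not reach is not made up. A row lasts 1/12 s, in which the tool goes at most 41.7 mm and 7.16 degrees, less where a joint would pass 70% of its speed; a pose out of reach is approached as far as the arm can. A call is refused whole if a number of a shift passes 41.7 or a number of a turn 0.125, either way. A call with a gripper value outside its range is refused whole. The fingers move at their own pace and stop on an object; FORCE is the grip in N (left out, the last holds). Time passes only in rows, so rows that do not move let the fingers close. It gives the time, the measured TCP pose, the force and the opening at its end, in the units of the state.
- manip.read_state(): the state, without advancing time (a new reading comes with each control period).
- viewer.grab_frame(name): name is "scene" or "top"; returns the picture (384x512x3 uint8, red, green, blue); there is no depth.
- viewer.camera_params(name): a dict with "K" (3x3 intrinsics, pixels), "rvec" (rotation vector, rad) and "tvec" (3), from world to camera coordinates, as OpenCV has them. Camera axes: x right, y down, z forward; pixel columns grow to the right and rows downward; lengths in m; the calibration is good to about 2 mm. A picture is of the moment at which its call begins. camera_params takes no time and is no camera call.
- manip.hand_in(): hands the job in, once; it reports no verdict.
Trained networks look in the newest picture that a camera, given by its name, has taken for a name from the list of things; names that differ only in an ending like _2 or _b are one class to them, and where a whole thing is asked for, a point or a joint stands for the part that bears it (a point fixed in the world has none). Each returns a list of dicts, best first, with "score" (0 to 1); they miss things now and then, are a little off and sometimes report something else, mostly with a low value. They report only what shows in the picture. A call takes as long as a camera call. They do not tell look-alikes from the thing itself.
- viewer.spot_in(camera, query): "xyz" ([x, y, z] in m, in world coordinates, good to about 4 mm: the middle of the surface that is visible of it).
- viewer.place_of(camera, query): "xyz" ([x, y, z] in m, in world coordinates, good to about 4 mm: a listed point, or the origin of a listed thing).
The state is a dict: "time_s": time; "qpos": joint angles; "qd": joint speeds; "joint_torque": joint torques, N m; "tool_pos": TCP position; "eef_rot": TCP orientation; "wrist_force": force on the tool from outside, world axes, zero at the start; "wrist_torque": the same for the moment, N m; "grip_width": finger opening in m.
Only numpy, scipy, OpenCV 4.12 (cv2) and the standard library are available. Lean on these libraries where they do the work, as an engineer would, in place of code of your own. Each camera call takes 0.05 s, during which the arm holds its last target.

## Working session

There is one attempt and no reset: what is moved stays moved. The work goes in short steps, Python scripts to look and compute and a shell command to move; the robot and the scene stay as the last step left them, time stands still between calls to the robot, and variables do not carry over. Pictures are saved under pics/ and viewed, and the job is handed in when it is done.

```bash
ls; mkdir -p pics; cat > h.py <<'E'
import numpy as np, cv2
from rig import manip, viewer
from scipy.spatial.transform import Rotation as R
def cam(n):
    p=viewer.camera_params(n); return np.array(p['K'],float),np.array(p['rvec'],float).reshape(3),np.array(p['tvec'],float).reshape(3)
def proj(n,P):
    K,r,t=cam(n); return cv2.projectPoints(np.array(P,float).reshape(-1,1,3),r,t,K,None)[0].reshape(-1,2)
def ray(n,uv):
    K,r,t=cam(n); Rm=cv2.Rodrigues(r)[0]; d=Rm.T@np.linalg.inv(K)@np.array([uv[0],uv[1],1.]); return -Rm.T@t,d
def onz(n,uv,z):
    c,d=ray(n,uv); return c+d*(z-c[2])/d[2]
def save(n,f,img=None,crop=None,s=1):
    im=viewer.grab_frame(n) if img is None else img
    if crop: im=im[crop[1]:crop[3],crop[0]:crop[2]]
    if s!=1: im=cv2.resize(im,None,fx=s,fy=s,interpolation=cv2.INTER_CUBIC)
    cv2.imwrite(f,im[:,:,::-1]); 
def st():
    s=manip.read_state(); return s
E
python3 - <<'E'
from h import *
s=st(); print({k:np.round(v,3).tolist() for k,v in s.items()})
for c in("scene","top"):
    save(c,f"pics/{c}0.png")
    K,r,t=cam(c); print(c,np.round(K,1).tolist(), 'campos',np.round(-cv2.Rodrigues(r)[0].T@t,3))
    for q in("gauge","gauge_head","rest","rest_seat","wheel","valve_root","jar","screwdriver","dish"):
        try: print(c,q,[(np.round(d['xyz'],3).tolist(),round(d['score'],2)) for d in viewer.place_of(c,q)])
        except Exception as e: print(q,e)
E
```

```text
pics
{'time_s': 0.0, 'qpos': [1.068, 0.314, 0.045, 1.304, 0.0, 1.431], 'qd': [0.001, -0.002, 0.0, 0.0, -0.001, 0.0], 'joint_torque': [-0.001, -48.063, 29.853, 0.02, -0.0, -0.0], 'tool_pos': [0.204, 0.537, 0.404], 'eef_rot': [-3.14, -0.0, 2.779], 'wrist_force': [-0.74, -0.361, 0.147], 'wrist_torque': [0.012, -0.042, -0.027], 'grip_width': 0.086}
scene [[486.9, 0.0, 263.4], [0.0, 486.9, 191.1], [0.0, 0.0, 1.0]] campos [ 0.96  -0.858  0.811]
scene gauge [([0.473, -0.126, 0.016], 0.61)]
scene gauge_head [([0.479, -0.131, 0.06], 0.71), ([0.477, -0.125, 0.018], 0.52)]
scene rest [([0.477, -0.133, -0.002], 0.88), ([0.267, -0.087, -0.003], 0.8), ([0.345, -0.306, -0.001], 0.61)]
scene rest_seat [([0.47, -0.132, 0.012], 0.85), ([0.347, -0.309, 0.018], 0.81), ([0.699, 0.01, 0.004], 0.73), ([0.27, -0.087, 0.015], 0.71)]
scene wheel [([0.54, 0.141, -0.002], 0.96), ([0.472, -0.129, 0.018], 0.45)]
scene valve_root [([0.475, -0.133, -0.004], 0.59)]
scene jar [([0.7, 0.01, 0.004], 0.91)]
scene screwdriver [([0.58, -0.409, -0.001], 0.94)]
scene dish [([0.368, 0.34, -0.0], 0.75)]
top [[465.6, 0.0, 257.8], [0.0, 465.6, 185.1], [0.0, 0.0, 1.0]] campos [ 0.42  -0.035  1.371]
top gauge [([0.474, -0.132, 0.018], 0.54)]
top gauge_head [([0.476, -0.135, 0.058], 0.76)]
top rest [([0.344, -0.306, 0.001], 0.88), ([0.476, -0.129, 0.001], 0.83), ([0.268, -0.09, -0.0], 0.65)]
top rest_seat [([0.472, -0.132, 0.014], 0.83), ([0.27, -0.087, 0.012], 0.8), ([0.344, -0.302, 0.015], 0.79)]
top wheel [([0.54, 0.139, 0.003], 0.81)]
top valve_root [([0.55, 0.179, 0.031], 0.7)]
top jar [([0.702, 0.009, -0.0], 0.58)]
top screwdriver [([0.576, -0.405, -0.002], 0.85), ([0.37, 0.341, 0.0], 0.54)]
top dish [([0.369, 0.34, 0.001], 0.74)]
```

View pics/scene0.png

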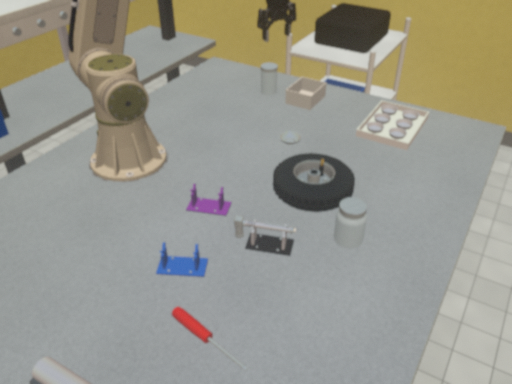

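View pics/top0.png

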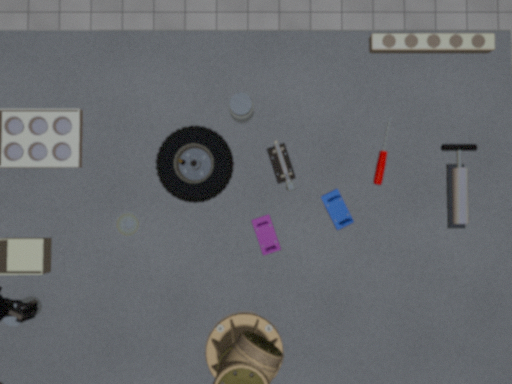

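```bash
python3 - <<'E'
from h import *
p=proj("top",[[.474,-.13,.058],[.54,.14,.06]]);q=proj("scene",[[.474,-.13,.058],[.54,.14,.06]]);print(p,q)
T=cv2.imread("pics/top0.png")[:,:,::-1];S=cv2.imread("pics/scene0.png")[:,:,::-1]
def c(im,u,f):
    x,y=int(u[0]),int(u[1]); x=min(max(x,55),456);y=min(max(y,50),333)
    save(None,f,im,(x-55,y-50,x+55,y+50),5)
    print(f,x-55,y-50)
c(T,p[0],"pics/tg.png");c(T,p[1],"pics/tw.png");c(S,q[0],"pics/sg.png");c(S,q[1],"pics/sw.png")
E
```

```text
[[289.34277022 186.44151042]
 [193.66206455 163.11668707]] [[237.4955112  222.19511061]
 [312.11590857 173.23289163]]
pics/tg.png 234 136
pics/tw.png 138 113
pics/sg.png 182 172
pics/sw.png 257 123
```

View pics/tg.png

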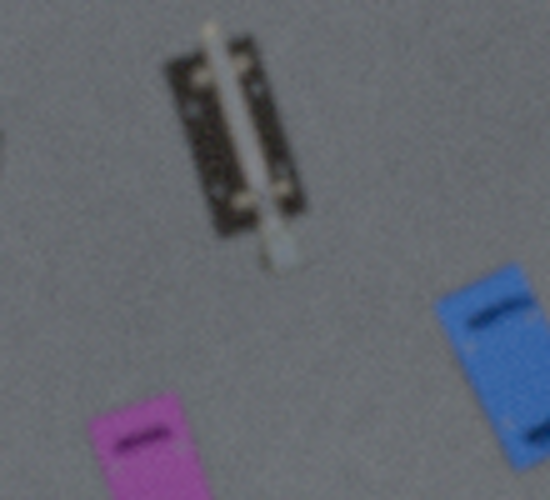

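View pics/tw.png

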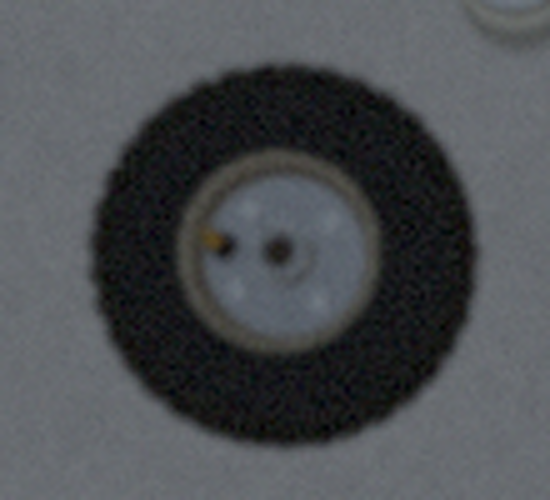

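View pics/sg.png

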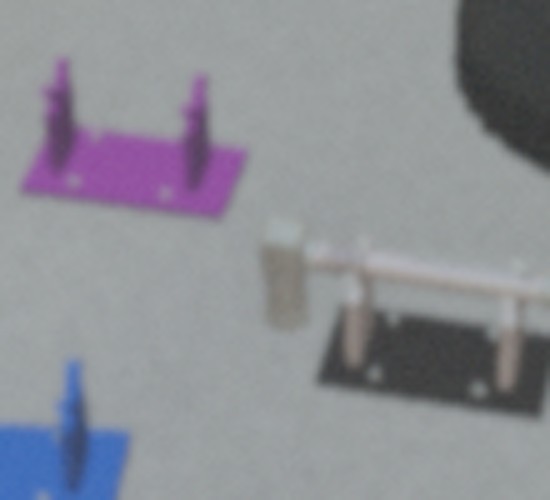

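View pics/sw.png

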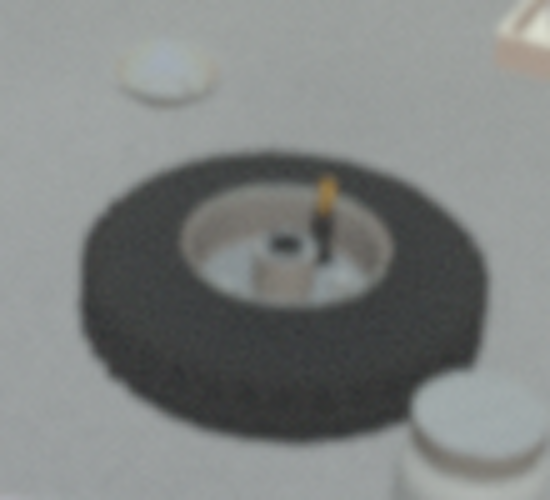

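```bash
cat >> h.py <<'E'
def tri(ut,us):
    A=[];b=[]
    for n,u in(("top",ut),("scene",us)):
        c,d=ray(n,u); d/=np.linalg.norm(d); M=np.eye(3)-np.outer(d,d); A.append(M);b.append(M@c)
    X=np.linalg.lstsq(np.vstack(A),np.hstack(b),rcond=None)[0]
    return X, proj("top",X)[0]-ut, proj("scene",X)[0]-us
E
python3 - <<'E'
from h import *
o=np.array([138,113]);os=np.array([257,123]);g=np.array([234,136]);gs=np.array([182,172])
k=lambda x,y,o:np.array([x,y])/5-.4+o
print("tip",tri(k(209,240,o),k(329,179,os)))
print("boot/stem joint", tri(k(218,241,o),k(325,212,os)))
print("hub hole",tri(k(279,250,o),k(286,243,os)))
for c in ((225,246),):print("root", onz("top",k(*c,o),.034))
print("hub", onz("top",k(279,250,o),.062), onz("scene",k(286,243,os),.062))
print("rimc", onz("top",k(280,252,o),.065), onz("top",k(284,255,o),.03))
print("head top",onz("top",k(281,245,g),.071),"rodend",onz("top",k(210,28,g),.058))
print("rodbarrel:",onz("top",k(262,200,g),.064),onz("top",k(222,65,g),.064))
import itertools
for i in range(3):
  for c in("top","scene"):
    viewer.grab_frame(c)
    for q in("valve_root","gauge_head","rest_seat","wheel"):
      print(c,q,[(np.round(d['xyz'],4).tolist(),round(d['score'],2)) for d in viewer.place_of(c,q)][:2])
E
```

```text
tip (array([0.54726956, 0.1771265 , 0.08870447]), array([-0.56360916, -1.0469373 ]), array([-1.20852251,  0.12616298]))
boot/stem joint (array([0.54814979, 0.17509586, 0.06877245]), array([-0.46439249, -0.85928966]), array([-1.00046233,  0.1024174 ]))
hub hole (array([0.54231201, 0.14064333, 0.06689112]), array([-0.28971743, -0.52740757]), array([-0.62710933,  0.05962032]))
root [0.54619132 0.17531013 0.034     ]
hub [0.54127825 0.14047851 0.062     ] [0.54090565 0.14832837 0.062     ]
rimc [0.53987269 0.13950859 0.065     ] [0.54133824 0.1418688  0.03      ]
head top [ 0.4786196  -0.13035789  0.071     ] rodend [ 0.60237439 -0.09153291  0.058     ]
rodbarrel: [ 0.5042812 -0.1202794  0.064    ] [ 0.58056806 -0.09798849  0.064     ]
top valve_root [([0.5471, 0.1765, 0.0321], 0.88)]
top gauge_head [([0.4745, -0.1367, 0.0563], 0.69)]
top rest_seat [([0.2677, -0.0877, 0.0137], 0.94), ([0.4723, -0.133, 0.0138], 0.71)]
top wheel [([0.542, 0.1375, 0.002], 0.97), ([0.4781, -0.1308, 0.0018], 0.65)]
scene valve_root [([0.5462, 0.1789, 0.0334], 0.92)]
scene gauge_head [([0.4745, -0.1316, 0.0615
[... 513 characters left out ...]
ene rest_seat [([0.27, -0.084, 0.012], 0.96), ([0.4744, -0.1307, 0.0148], 0.86)]
scene wheel [([0.5413, 0.1426, -0.0014], 0.65)]
top valve_root [([0.5509, 0.1792, 0.0328], 0.71)]
top gauge_head [([0.4786, -0.1337, 0.057], 0.59), ([0.4756, -0.1309, 0.0017], 0.32)]
top rest_seat [([0.3445, -0.3055, 0.0117], 0.95), ([0.2679, -0.0894, 0.0133], 0.86)]
top wheel [([0.5423, 0.1411, 0.0017], 0.89), ([0.4713, -0.1322, 0.0195], 0.43)]
scene valve_root [([0.5463, 0.1807, 0.0317], 0.88), ([0.478, -0.1311, 0.0308], 0.66)]
scene gauge_head [([0.4774, -0.1306, 0.0596], 0.74)]
scene rest_seat [([0.4746, -0.1326, 0.0123], 0.97), ([0.2677, -0.0846, 0.016], 0.9)]
scene wheel [([0.5401, 0.1434, -0.0015], 0.93)]
```

```bash
cat >> h.py <<'E'
def to(x,y,z,yaw=None):
    s=st(); p=np.array(s['tool_pos']); Rm=R.from_euler('xyz',s['eef_rot']).as_matrix()
    d=Rm.T@(np.array([x,y,z])-p)*1000
    print("t",round(s['time_s'],2),"pos",np.round(p,4),"rot",np.round(s['eef_rot'],3),"F",np.round(s['wrist_force'],2),"w",round(s['grip_width'],4))
    print("tool shift mm",np.round(d,1),"len",round(np.linalg.norm(d),1))
    if yaw is not None:
        e=(s['eef_rot'][2]-yaw+np.pi)%(2*np.pi)-np.pi; print("spin",round(e,3))
E
python3 -m handwheel '[[[0,0,0,-0.124,1],[0,0,0,-0.124,1],[0,0,0,-0.124,1],[0,0,0,-0.124,1],[0,0,0,-0.124,1]]]' 
python3 -c "
from h import *
to(.42,.2,.40,.30+np.pi)"
```

```text
time_s: 2.92
tool_pos: [0.2041, 0.5376, 0.4047]
eef_rot: [3.142, 0.0, -2.874]
wrist_force: [-0.3, -0.2, -0.3]
grip_width: 0.0857
t 2.92 pos [0.2041 0.5376 0.4047] rot [ 3.142  0.    -2.874] F [-0.26 -0.19 -0.25] w 0.0857
tool shift mm [-119.1 -382.6    4.7] len 400.8
spin -0.033
```

```bash

python3 -m handwheel '[[[-12,-39,0,-0.033,1],[-12,-39,0,0,1],[-12,-39,0,0,1],[-12,-39,0,0,1],[-12,-39,0,0,1]]]'
python3 -m handwheel '[[[-12,-39,0,0,1],[-12,-39,0,0,1],[-12,-39,0,0,1],[-12,-39,0,0,1],[-12,-39,0,0,1]]]'
python3 -c "
from h import *
to(.476,-.132,.30,.30+np.pi)"
```

```text
time_s: 3.33
tool_pos: [0.3186, 0.3703, 0.4031]
eef_rot: [3.138, 0.001, -2.818]
wrist_force: [0.8, 0.8, -0.9]
grip_width: 0.0851
time_s: 3.75
tool_pos: [0.4385, 0.1993, 0.4039]
eef_rot: [3.138, 0.005, -2.816]
wrist_force: [0.3, 0.5, -0.1]
grip_width: 0.0852
t 3.75 pos [0.4385 0.1993 0.4039] rot [ 3.138  0.005 -2.816] F [ 0.35  0.54 -0.15] w 0.0852
tool shift mm [  71.1 -326.2  102.3] len 349.2
spin 0.026
```

```bash

python3 -m handwheel '[[[8,-38,10,0.026,1],[8,-38,10,0,1],[8,-38,10,0,1],[8,-38,10,0,1],[8,-38,10,0,1]]]'
python3 -m handwheel '[[[8,-38,10,0,1],[8,-38,10,0,1],[4,-20,10,0,1],[0,0,0,0,1],[0,0,0,0,1]]]'
python3 -c "
from h import *
to(.476,-.132,.25,.30+np.pi)"
```

```text
time_s: 4.17
tool_pos: [0.4625, -0.0018, 0.3549]
eef_rot: [3.141, 0.017, -2.843]
wrist_force: [0.1, 0.1, 0.1]
grip_width: 0.0852
time_s: 4.58
tool_pos: [0.4715, -0.111, 0.3221]
eef_rot: [-3.14, 0.017, -2.854]
wrist_force: [-0.5, 0.1, 0.1]
grip_width: 0.085
t 4.58 pos [ 0.4715 -0.111   0.3221] rot [-3.14   0.017 -2.854] F [-0.48  0.15  0.06] w 0.085
tool shift mm [  2.8 -21.3  72.1] len 75.3
spin -0.013
```

```bash
cat >> h.py <<'E'
def tog(x,y,z,yaw=None,o=.155):
    s=st(); p=np.array(s['tool_pos']); Rm=R.from_euler('xyz',s['eef_rot']).as_matrix()
    g=p+Rm@[0,0,o]; d=Rm.T@(np.array([x,y,z])-g)*1000
    print("t",round(s['time_s'],2),"grasp",np.round(g,4),"rot",np.round(s['eef_rot'],3),"axis",np.round(Rm[:,2],3),"F",np.round(s['wrist_force'],2),"w",round(s['grip_width'],4))
    print("tool shift mm",np.round(d,1),"len",round(np.linalg.norm(d),1))
    if yaw is not None:
        e=(s['eef_rot'][2]-yaw+np.pi)%(2*np.pi)-np.pi; print("spin",round(e,3))
E
python3 -m handwheel '[[[0,-10,20,-0.013,1],[0,-10,20,0,1],[0,0,0,0,1],[0,0,0,0,1]]]'
python3 -c "
from h import *
tog(.4765,-.132,.059,.30+np.pi)
save('top','pics/t1.png',None,(212,110,372,230),5);save('scene','pics/s1.png',None,(160,150,320,270),5)"
```

```text
time_s: 4.92
tool_pos: [0.4786, -0.1279, 0.2837]
eef_rot: [-3.139, 0.02, -2.839]
wrist_force: [0.0, 0.5, 0.3]
grip_width: 0.0854
t 4.92 grasp [ 0.4817 -0.1273  0.1288] rot [-3.139  0.02  -2.839] axis [ 0.02   0.004 -1.   ] F [0.03 0.52 0.29] w 0.0854
tool shift mm [ 7.8 -2.8 69.6] len 70.1
spin 0.003
```

View pics/s1.png

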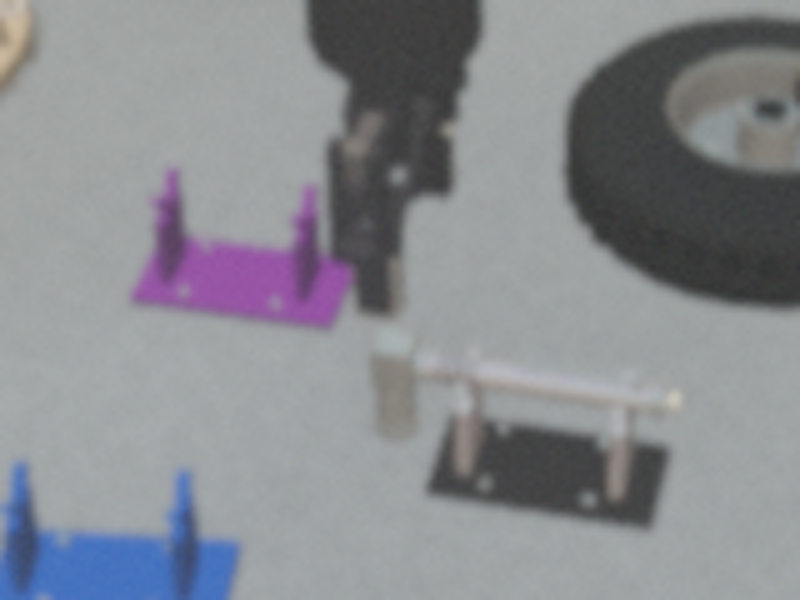

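View pics/t1.png

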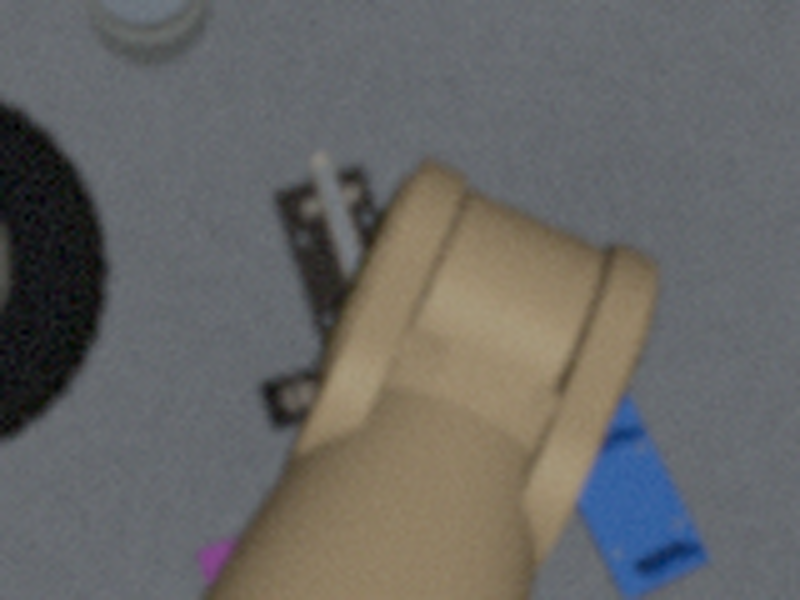

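```bash

python3 -m handwheel '[[[4,-1,12,0.003,1],[4,-2,12,0,1],[0,0,12,0,1],[0,0,12,0,1],[0,0,0,0,1]]]'
python3 -c "
from h import *
tog(.4765,-.132,.059,.30+np.pi)"
```

```text
time_s: 5.43
tool_pos: [0.4752, -0.1291, 0.2422]
eef_rot: [-3.132, 0.029, -2.834]
wrist_force: [0.2, 0.4, 0.4]
grip_width: 0.0851
t 5.43 grasp [ 0.48   -0.1291  0.0873] rot [-3.132  0.029 -2.834] axis [ 0.031  0.    -1.   ] F [0.16 0.38 0.39] w 0.0851
tool shift mm [ 5.  -1.5 28.2] len 28.7
spin 0.008
```

```bash

python3 -m handwheel '[[[4,-1,5,0.008,1],[2,0,5,0,1],[0,0,5,0,1],[0,0,5,0,1],[0,0,0,0,1]]]'
python3 -c "
from h import *
tog(.4765,-.132,.059,.30+np.pi)"
python3 -m handwheel '[[[0,0,0,0,1],[0,0,0,0,1],[0,0,0,0,1],[0,0,0,0,1],[0,0,0,0,1]]]'
python3 -c "
from h import *
tog(.4765,-.132,.059,.30+np.pi)"
```

```text
time_s: 5.85
tool_pos: [0.4713, -0.1307, 0.2248]
eef_rot: [-3.129, 0.034, -2.84]
wrist_force: [-0.4, 0.4, -0.3]
grip_width: 0.0854
t 5.85 grasp [ 0.477  -0.131   0.0699] rot [-3.129  0.034 -2.84 ] axis [ 0.036 -0.002 -0.999] F [-0.36  0.41 -0.33] w 0.0854
tool shift mm [ 1.1 -0.7 10.9] len 11.0
spin 0.002
time_s: 6.27
tool_pos: [0.4717, -0.131, 0.2253]
eef_rot: [-3.128, 0.035, -2.84]
wrist_force: [-0.6, 0.3, 0.3]
grip_width: 0.0855
t 6.27 grasp [ 0.4775 -0.1314  0.0704] rot [-3.128  0.035 -2.84 ] axis [ 0.037 -0.002 -0.999] F [-0.64  0.26  0.33] w 0.0855
tool shift mm [ 1.5 -0.2 11.3] len 11.4
spin 0.002
```

```bash

python3 -m handwheel '[[[1,0,5,0,1],[0.5,0,5,0,1],[0.5,0,2,0,1],[0,0,0,0,1]]]'
python3 -c "
from h import *
tog(.4765,-.132,.059,.30+np.pi)
save('scene','pics/s2.png',None,(160,150,320,270),5)"
```

```text
time_s: 6.6
tool_pos: [0.4703, -0.1318, 0.2123]
eef_rot: [-3.128, 0.035, -2.84]
wrist_force: [-0.1, -0.9, 0.0]
grip_width: 0.0851
t 6.6 grasp [ 0.4761 -0.1323  0.0574] rot [-3.128  0.035 -2.84 ] axis [ 0.038 -0.003 -0.999] F [-0.14 -0.93  0.03] w 0.0851
tool shift mm [-0.5  0.1 -1.6] len 1.7
spin 0.002
```

View pics/s2.png

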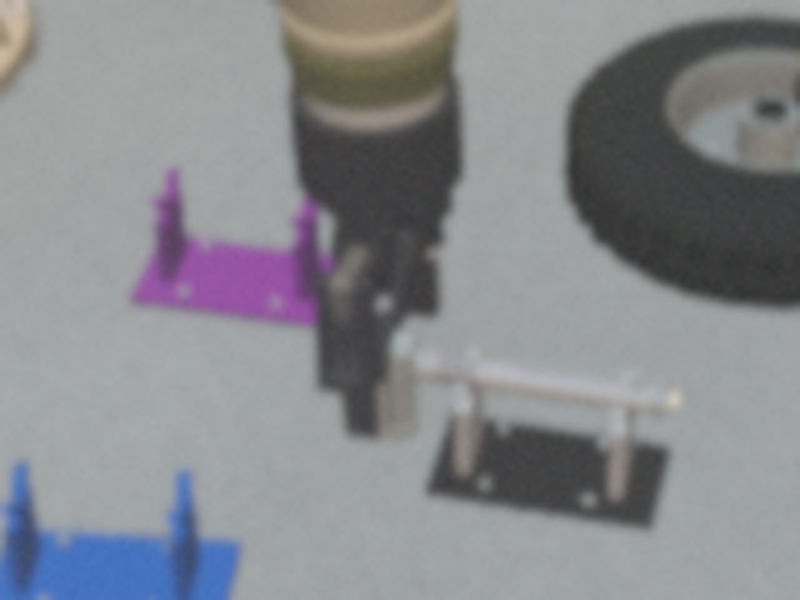

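```bash

python3 - <<'E'
from h import *
s=st();p=np.array(s['tool_pos']);Rm=R.from_euler('xyz',s['eef_rot']).as_matrix()
for o in(.155,.162,.173):
  for sy in(-.045,.045):
    for sx in(-.011,.011):
      print(o,sy,sx,np.round((proj("scene",p+Rm@[sx,sy,o])[0]-[160,150])*5+2,0))
g=np.array([.4765,-.132]);u=np.array([np.cos(.3),np.sin(.3)]);v=np.array([-u[1],u[0]])
for n,x,y,z in(("headtop",0,0,.071),("mouth",0,0,.016),("rodend",.136,0,.058),("ht x-10,y-9",-.01,-.009,.071),("ht x10,y-9",.01,-.009,.071)):
  print(n,np.round((proj("scene",[*(g+u*x+v*y),z])[0]-[160,150])*5+2,0))
E
```

```text
0.155 -0.045 -0.011 [388. 433.]
0.155 -0.045 0.011 [342. 427.]
0.155 0.045 -0.011 [437. 313.]
0.155 0.045 0.011 [393. 307.]
0.162 -0.045 -0.011 [389. 444.]
0.162 -0.045 0.011 [343. 438.]
0.162 0.045 -0.011 [438. 324.]
0.162 0.045 0.011 [394. 318.]
0.173 -0.045 -0.011 [390. 462.]
0.173 -0.045 0.011 [344. 456.]
0.173 0.045 -0.011 [439. 341.]
0.173 0.045 0.011 [395. 336.]
headtop [391. 346.]
mouth [394. 433.]
rodend [676. 412.]
ht x-10,y-9 [365. 355.]
ht x10,y-9 [407. 362.]
```

```bash

python3 -m handwheel '[[[0,0,-1,0,0.5],[0,0,0,0,0.35],[0,0,0,0,0.3],[0,0,0,0,0.25],[0,0,0,0,0.25]]]' 40
python3 -m handwheel '[[[0,0,0,0,0.0],[0,0,0,0,0],[0,0,0,0,0],[0,0,0,0,0],[0,0,0,0,0]]]' 40
python3 -c "
from h import *
tog(.4765,-.132,.059,.30+np.pi)
save('scene','pics/s3.png',None,(160,150,320,270),5)"
```

```text
time_s: 7.07
tool_pos: [0.4703, -0.1318, 0.2135]
eef_rot: [-3.128, 0.035, -2.84]
wrist_force: [0.3, 0.9, -0.6]
grip_width: 0.0254
time_s: 7.48
tool_pos: [0.4701, -0.1312, 0.2139]
eef_rot: [-3.129, 0.036, -2.839]
wrist_force: [-0.5, 1.4, 1.0]
grip_width: 0.0182
t 7.48 grasp [ 0.476  -0.1314  0.059 ] rot [-3.129  0.036 -2.839] axis [ 0.038 -0.001 -0.999] F [-0.47  1.4   1.05] w 0.0182
tool shift mm [-0.3 -0.7  0. ] len 0.8
spin 0.002
```

View pics/s3.png

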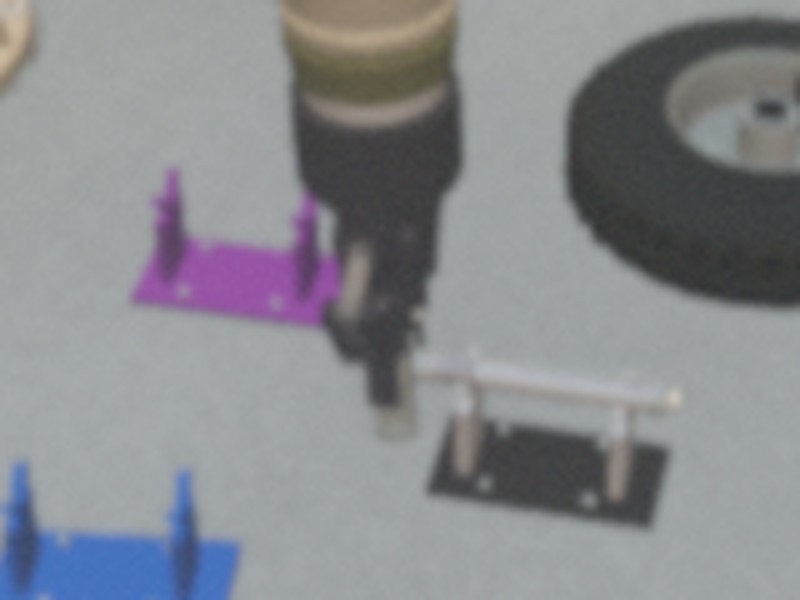

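```bash

python3 -m handwheel '[[[0,0,0,0,0],[0,0,0,0,0],[0,0,-4,0,0],[0,0,-6,0,0],[0,0,-8,0,0]]]' 90
python3 -m handwheel '[[[0,0,-12,0,0],[0,0,-14,0,0],[0,0,-14,0,0],[0,0,-14,0,0],[0,0,-14,0,0]]]'
python3 -m handwheel '[[[0,0,-14,0,0],[0,0,-14,0,0],[0,0,-14,0,0],[0,0,-8,0,0],[0,0,0,0,0]]]'
python3 -c "
from h import *
tog(.548,.178,.175,.30+np.pi)
save('scene','pics/s4.png',None,(160,130,320,250),5)"
```

```text
time_s: 7.95
tool_pos: [0.4685, -0.1309, 0.2311]
eef_rot: [-3.131, 0.032, -2.84]
wrist_force: [0.8, 0.6, -1.6]
grip_width: 0.0165
time_s: 8.37
tool_pos: [0.4651, -0.1311, 0.3032]
eef_rot: [-3.132, 0.029, -2.841]
wrist_force: [0.5, -0.4, -1.7]
grip_width: 0.0165
time_s: 8.78
tool_pos: [0.4635, -0.1317, 0.3622]
eef_rot: [-3.125, 0.034, -2.841]
wrist_force: [0.7, -0.7, -1.6]
grip_width: 0.0168
t 8.78 grasp [ 0.4692 -0.1325  0.2073] rot [-3.125  0.034 -2.841] axis [ 0.037 -0.005 -0.999] F [ 0.7  -0.74 -1.6 ] w 0.0168
tool shift mm [-165.9  273.9   33.5] len 322.0
spin 0.0
```

View pics/s4.png

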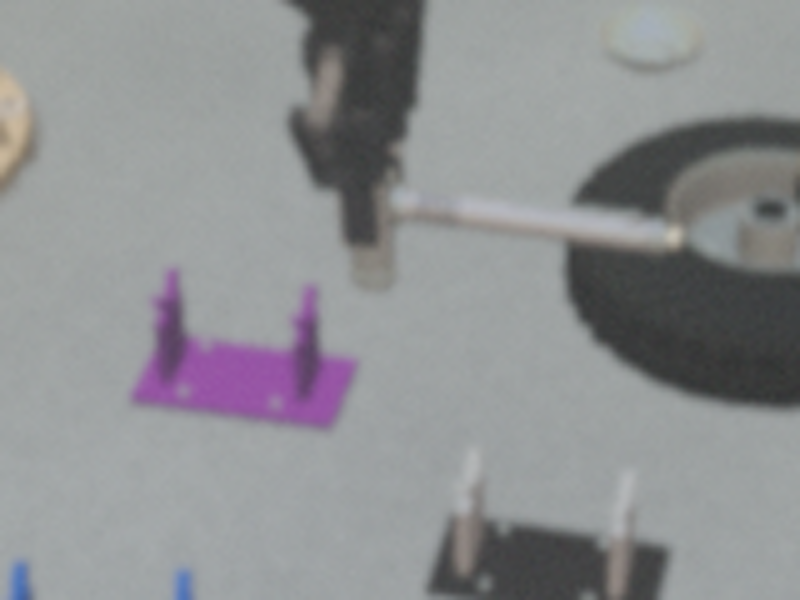

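```bash

python3 -m handwheel '[[[-14,24,0,0,0],[-16,28,0,0,0],[-16,28,0,0,0],[-16,28,0,0,0],[-16,28,0,0,0]]]'
python3 -m handwheel '[[[-16,28,0,0,0],[-16,28,0,0,0],[-16,28,0,0,0],[-10,18,0,0,0],[0,0,0,0,0]]]'
python3 -c "
from h import *
tog(.548,.178,.155,.30+np.pi)"
```

```text
time_s: 9.25
tool_pos: [0.4984, 0.0205, 0.3585]
eef_rot: [-3.124, 0.03, -2.856]
wrist_force: [-0.4, -0.7, -0.9]
grip_width: 0.0165
time_s: 9.67
tool_pos: [0.5249, 0.1453, 0.3527]
eef_rot: [-3.128, 0.023, -2.851]
wrist_force: [0.6, -0.2, -1.4]
grip_width: 0.0169
t 9.67 grasp [0.529  0.1442 0.1977] rot [-3.128  0.023 -2.851] axis [ 0.026 -0.007 -1.   ] F [ 0.56 -0.17 -1.36] w 0.0169
tool shift mm [-26.9  27.5  43. ] len 57.7
spin -0.009
```

```bash

python3 -m handwheel '[[[-10,10,10,-0.009,0],[-9,10,10,0,0],[-8,8,8,0,0],[0,0,4,0,0],[0,0,0,0,0]]]'
python3 - <<'E'
from h import *
tog(.548,.178,.155,.30+np.pi)
save('scene','pics/s5.png',None,(262,90,382,180),6);save('top','pics/t5.png',None,(120,110,240,200),6)
for c in("scene","top"):
  viewer.grab_frame(c)
  for q in("gauge","gauge_head","gauge_seal","valve_root"): print(c,q,[(np.round(d['xyz'],4).tolist(),round(d['score'],2)) for d in viewer.place_of(c,q)][:2])
E
```

```text
time_s: 10.08
tool_pos: [0.5431, 0.1822, 0.3144]
eef_rot: [-3.127, 0.016, -2.839]
wrist_force: [0.7, 0.2, -1.8]
grip_width: 0.0166
t 10.08 grasp [0.5461 0.1808 0.1595] rot [-3.127  0.016 -2.839] axis [ 0.02  -0.009 -1.   ] F [ 0.71  0.22 -1.78] w 0.0166
tool shift mm [-0.9 -3.1  4.5] len 5.6
spin 0.002
scene gauge [([0.5443, 0.1817, 0.1177], 0.65)]
scene gauge_head [([0.5502, 0.1801, 0.1639], 0.51)]
scene gauge_seal [([0.5454, 0.181, 0.1336], 0.64)]
scene valve_root [([0.5465, 0.1813, 0.0349], 0.92)]
top gauge []
top gauge_head []
top gauge_seal []
top valve_root [([0.5496, 0.1781, 0.0314], 0.82), ([0.5768, -0.4084, -0.0005], 0.69)]
```

View pics/s5.png

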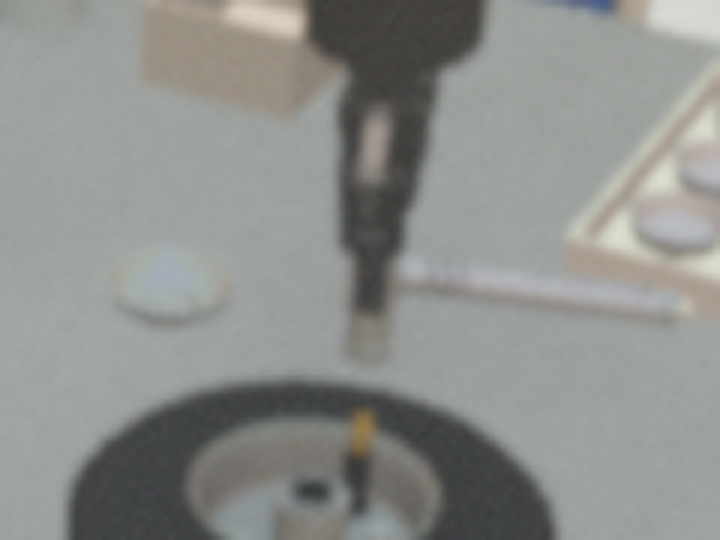

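View pics/t5.png

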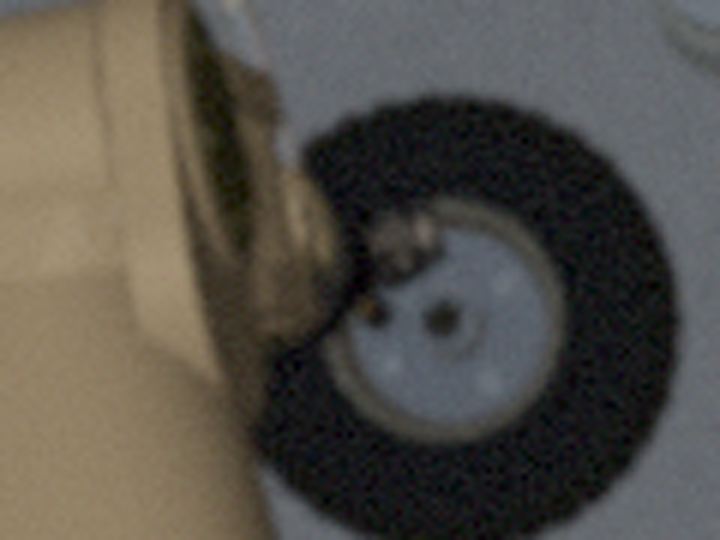

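```bash
cat >> h.py <<'E'
R0=R.from_euler('xyz',[-3.129,.036,-2.839]).as_matrix();p0=np.array([.4701,-.1312,.2139])
u0=np.array([np.cos(.302),np.sin(.302),0]);v0=np.array([-u0[1],u0[0],0])
g0=p0+R0@[0,0,.155]; m0=np.array([g0[0],g0[1],.016])+.0028*u0
mt=R0.T@(m0-p0)
Rg0=np.column_stack([u0,v0,[0,0,1]])
def gauge():
    s=st();p=np.array(s['tool_pos']);Rm=R.from_euler('xyz',s['eef_rot']).as_matrix()
    return p+Rm@mt, Rm@R0.T@Rg0, Rm
def tom(x,y,z):
    m,G,Rm=gauge(); s=st(); print("t",round(s['time_s'],2),"mouth",np.round(m,4),"gz",np.round(G[:,2],3),"gx",np.round(G[:,0],3),"F",np.round(s['wrist_force'],2),"shift",np.round(Rm.T@(np.array([x,y,z])-m)*1000,1))
E
python3 - <<'E'
from h import *
print(m0,mt)
k=lambda x,y:np.array([x,y])/5-.4+[138,113]
for z in(.083,.087): print("tip top",onz("top",k(209,240),z))
K=lambda x,y:np.array([x,y])/6-.4+[262,90]
for z in(.083,.087): print("tip scene",onz("scene",K(365,412),z))
tom(.547,.178,.1)
m,G,_=gauge()
print("mouth px pred",(proj("scene",m)[0]-[262,90]+.4)*6)
print("rodend pred",(proj("scene",m+G@[.136,0,.042])[0]-[262,90]+.4)*6)
for dz in(0,-.03): print("down",(proj("scene",m+[0,0,dz])[0]-[262,90]+.4)*6)
E
```

```text
[ 0.47867983 -0.130568    0.016     ] [-0.00125006  0.00054089  0.19808222]
tip top [0.54492067 0.17648962 0.083     ]
tip top [0.5445337  0.17583278 0.087     ]
tip scene [0.54638963 0.18820812 0.083     ]
tip scene [0.54866083 0.18245842 0.087     ]
t 10.68 mouth [0.5491 0.1814 0.1188] gz [0.015 0.007 1.   ] gx [ 0.955  0.297 -0.016] F [ 0.02  0.62 -1.24] shift [ 3.4 -2.4 18.8]
mouth px pred [370.75624521 353.45405151]
rodend pred [695.96893122 313.84112706]
down [370.75624521 353.45405151]
down [365.35089705 410.00446218]
```

```bash
python3 - <<'E'
from h import *
A={}
for c in("scene","top"):
    A[c]=np.mean([viewer.grab_frame(c).astype(float) for _ in range(4)],0); np.save(f"pics/avg_{c}.npy",A[c])
for c,box in(("scene",(310,145,335,185)),("top",(170,150,195,172))):
    im=A[c]; x0,y0,x1,y1=box; s=im[y0:y1,x0:x1]; w=np.clip(s[:,:,0]-s[:,:,2]-15,0,None)
    ys,xs=np.mgrid[y0:y1,x0:x1]; print(c,"orange centroid",(w*xs).sum()/w.sum(),(w*ys).sum()/w.sum(),w.sum())
    for r in range(y0,y1):
        if w[r-y0].max()>8: print(r,[int(v) for v in w[r-y0]], x0)
save(None,"pics/t6.png",A["top"].astype(np.uint8),(130,90,230,165),8)
save(None,"pics/s6.png",A["scene"].astype(np.uint8),(290,120,370,180),10)
E
```

```text
scene orange centroid 321.94195823162465 161.51396799566044 921.75
158 [0, 0, 0, 0, 0, 0, 0, 0, 0, 0, 0, 7, 13, 9, 0, 0, 0, 0, 0, 0, 0, 0, 0, 0, 0] 310
159 [0, 0, 0, 0, 0, 0, 0, 0, 0, 0, 4, 28, 38, 30, 10, 0, 0, 0, 0, 0, 0, 0, 0, 0, 0] 310
160 [0, 0, 0, 0, 0, 0, 0, 0, 0, 0, 7, 38, 55, 47, 17, 0, 0, 0, 0, 0, 0, 0, 0, 0, 0] 310
161 [0, 0, 0, 0, 0, 0, 0, 0, 0, 0, 7, 42, 58, 49, 16, 0, 0, 0, 0, 0, 0, 0, 0, 0, 0] 310
162 [0, 0, 0, 0, 0, 0, 0, 0, 0, 0, 11, 41, 55, 39, 8, 0, 0, 0, 0, 0, 0, 0, 0, 0, 0] 310
163 [0, 0, 0, 0, 0, 0, 0, 0, 0, 0, 13, 39, 44, 25, 1, 0, 0, 0, 0, 0, 0, 0, 0, 0, 0] 310
164 [0, 0, 0, 0, 0, 0, 0, 0, 0, 0, 12, 36, 38, 15, 0, 0, 0, 0, 0, 0, 0, 0, 0, 0, 0] 310
165 [0, 0, 0, 0, 0, 0, 0, 0, 0, 0, 6, 22, 21, 5, 0, 0, 0, 0, 0, 0, 0, 0, 0, 0, 0] 310
top orange centroid 173.39250118652112 155.0484100616991 526.75
150 [16, 15, 14, 15, 12, 2, 0, 0, 0, 0, 0, 0, 0, 0, 0, 0, 0, 0, 0, 0, 0, 0, 0, 0, 0] 170
151 [16, 11, 13, 18, 12, 3, 0, 0, 0, 0, 0, 0, 0, 0, 0, 0, 0, 0, 0, 0, 0, 0, 0, 0, 0] 170
152 [12, 12, 15, 15, 12, 3, 0, 0, 0, 0, 0, 0, 0, 0, 0, 0, 0, 0, 0, 0, 0, 0, 0, 0, 0] 170
153 [14, 14, 13, 9, 8, 0, 0, 0, 0, 0, 0, 0, 0, 0, 0, 0, 0, 0, 0, 0, 0, 0, 0, 0, 0] 170
154 [10, 10, 2, 0, 0, 0, 0, 0, 0, 0, 0, 0, 0, 0, 0, 0, 0, 0, 0, 0, 0, 0, 0, 0, 0] 170
155 [10, 6, 0, 0, 0, 0, 0, 0, 0, 0, 0, 0, 0, 0, 0, 0, 0, 0, 0, 0, 0, 0, 0, 0, 0] 170
157 [9, 3, 0, 0, 0, 0, 0, 0, 0, 0, 0, 0, 0, 0, 0, 0, 0, 0, 0, 0, 0, 0, 0, 0, 0] 170
160 [6, 8, 0, 0, 0, 0, 0, 0, 0, 0, 14, 17, 0, 0, 0, 0, 0, 0, 0, 0, 0, 0, 0, 0, 0] 170
161 [7, 7, 1, 0, 0, 0, 0, 0, 0, 0, 15, 24, 14, 0, 0, 0, 0, 0, 0, 0, 0, 0, 0, 0, 0] 170
162 [4, 5, 1, 0, 0, 0, 0, 0, 0, 0, 2, 12, 4, 0, 0, 0, 0, 0, 0, 0, 0, 0, 0, 0, 0] 170
```

View pics/t6.png

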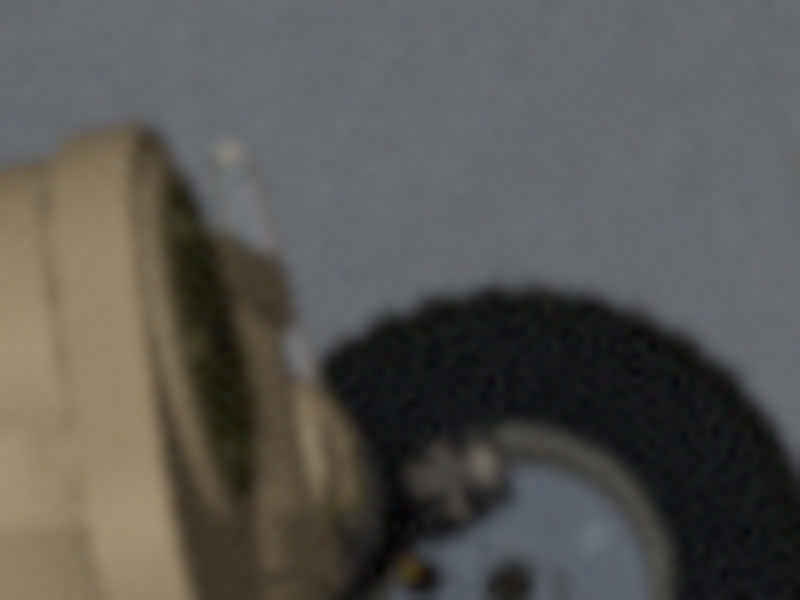

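View pics/s6.png

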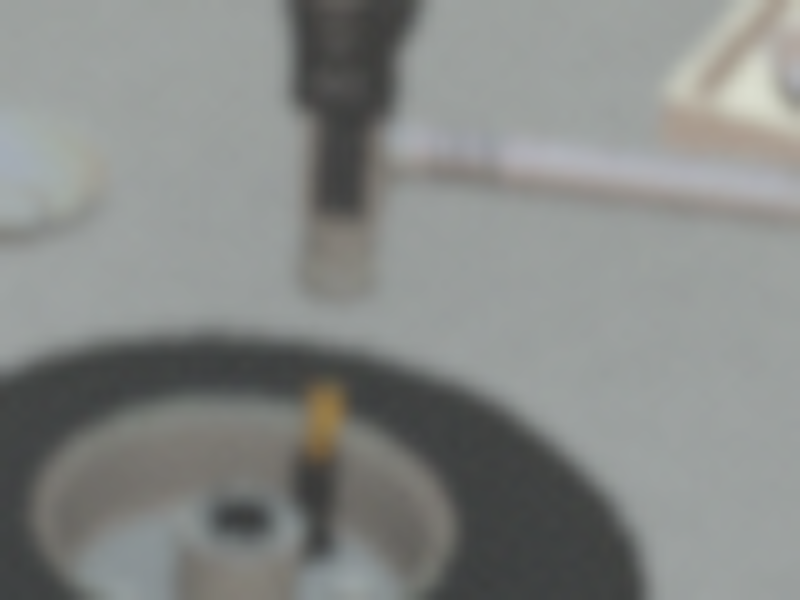

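```bash
python3 - <<'E'
from h import *
m,G,_=gauge()
print(m)
print("rodend top pred",proj("top",m+G@[.136,0,.042]), "obs 158.05 108.55")
print("barrel far-end scene pred",proj("scene",m+G@[.136,0,.042]), "obs", 683/6-.4+262,305/6-.4+90)
T=cv2.imread("pics/top0.png")[:,:,::-1].astype(float)
x0,y0,x1,y1=172,152,192,170
s=T[y0:y1,x0:x1]; w=np.clip(s[:,:,0]-s[:,:,2],0,None)
for r in range(y1-y0):
    print(r+y0,[int(v) for v in w[r]],x0)
for P in([.5445,.1758,.087],[.5487,.1825,.087],[.5504,.178,.09]): print(P,proj("top",P)[0],proj("scene",P)[0])
# hub & wheel in the two cams
for P in([.541,.141,.062],): print(proj("top",P)[0],proj("scene",P)[0])
E
python3 - <<'E'
import cv2,numpy as np
A=cv2.imread('pics/top0.png'); B=cv2.imread('pics/scene0.png')
cv2.imwrite('pics/w1.png',np.hstack([cv2.resize(A[145:180,170:210],None,fx=10,fy=10,interpolation=cv2.INTER_LINEAR),cv2.resize(B[150:185,300:340],None,fx=10,fy=10,interpolation=cv2.INTER_LINEAR)]))
E
```

```text
[0.54900578 0.18156351 0.11845317]
rodend top pred [[157.59621347 106.72517162]] obs 158.05 108.55
barrel far-end scene pred [[377.54542176 142.01182313]] obs 375.43333333333334 140.43333333333334
152 [0, 2, 0, 0, 1, 2, 7, 8, 5, 5, 7, 0, 0, 0, 0, 0, 0, 0, 0, 0] 172
153 [0, 0, 0, 0, 7, 7, 6, 7, 4, 6, 0, 0, 0, 0, 0, 0, 0, 0, 0, 0] 172
154 [0, 0, 2, 1, 5, 6, 6, 7, 10, 0, 0, 0, 0, 0, 0, 0, 0, 0, 0, 0] 172
155 [0, 0, 1, 4, 5, 8, 8, 8, 1, 0, 0, 0, 0, 0, 0, 0, 0, 0, 0, 0] 172
156 [0, 2, 0, 5, 5, 10, 7, 5, 0, 0, 0, 0, 0, 0, 0, 0, 0, 0, 0, 0] 172
157 [0, 0, 0, 6, 11, 7, 9, 5, 0, 0, 0, 0, 0, 0, 0, 0, 0, 0, 0, 0] 172
158 [0, 5, 6, 4, 8, 13, 19, 18, 6, 0, 0, 0, 0, 0, 0, 0, 0, 0, 0, 0] 172
159 [1, 0, 2, 5, 9, 14, 28, 28, 30, 14, 0, 0, 0, 0, 0, 0, 0, 0, 0, 0] 172
160 [0, 10, 2, 4, 9, 12, 28, 46, 50, 44, 20, 0, 0, 0, 0, 0, 0, 0, 0, 0] 172
161 [0, 2, 8, 11, 10, 9, 21, 42, 50, 49, 32, 8, 0, 0, 0, 0, 0, 0, 0, 0] 172
162 [0, 1, 3, 10, 6, 10, 10, 17, 32, 30, 11, 9, 0, 0, 0, 0, 0, 0, 0, 0] 172
163 [0, 1, 5, 6, 12, 6, 0, 0, 0, 2, 1, 0, 0, 0, 0, 0, 0, 0, 0, 0] 172
164 [0, 0, 8, 8, 5, 7, 0, 0, 0, 0, 0, 0, 0, 0, 0, 0, 0, 0, 0, 0] 172
165 [1, 0, 3, 6, 8, 4, 0, 0, 0, 0, 0, 0, 0, 0, 0, 0, 0, 0, 0, 0] 172
166 [0, 0, 6, 6, 6, 9, 3, 0, 0, 0, 0, 0, 0, 0, 0, 0, 0, 0, 0, 0] 172
167 [0, 3, 2, 6, 7, 8, 2, 0, 0, 0, 0, 0, 0, 0, 0, 0, 0, 0, 0, 0] 172
168 [0, 0, 7, 7, 8, 7, 0, 0, 0, 0, 0, 0, 0, 0, 0, 0, 0, 0, 0, 0] 172
169 [6, 0, 3, 4, 7, 9, 3, 0, 0, 0, 0, 0, 0, 0, 0, 0, 0, 0, 0, 0] 172
[0.5445, 0.1758, 0.087] [179.41178898 160.6121455 ] [320.00233817 158.99919976]
[0.5487, 0.1825, 0.087] [176.99634535 159.09912371] [322.45292281 158.2634645 ]
[0.5504, 0.178, 0.09] [178.44940321 158.37585973] [322.42288339 158.29596254]
[193.21432543 162.69853236] [312.66298924 172.54820273]
```

View pics/w1.png

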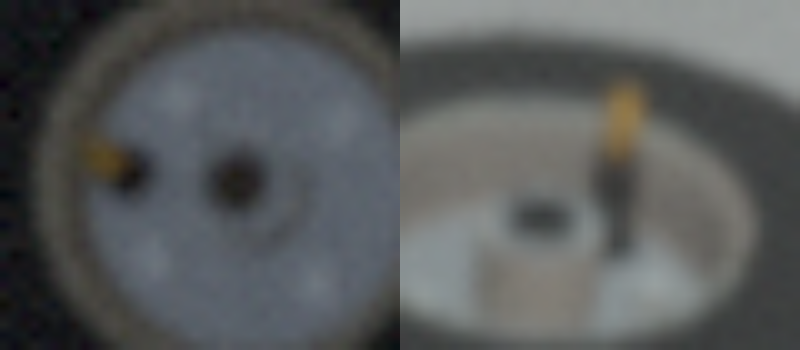

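```bash

python3 -c "
from h import *
tom(.549,.1785,.1)"
python3 -m handwheel '[[[1,-2,6,0,0],[0,-1,6,0,0],[0,0,5,0,0],[0,0,0,0,0]]]'
python3 -c "
from h import *
tom(.549,.1785,.092)
A=np.mean([viewer.grab_frame('scene').astype(float) for _ in range(3)],0)
save(None,'pics/s7.png',A.astype(np.uint8),(290,120,370,180),10)
m,G,_=gauge(); print((proj('scene',m)[0]-[290,120]+.45)*10)
print((proj('scene',[.549,.1785,.087])[0]-[290,120]+.45)*10)
"
```

```text
t 11.08 mouth [0.549  0.1816 0.1185] gz [0.015 0.007 1.   ] gx [ 0.955  0.297 -0.017] F [-0.31 -0.79 -1.67] shift [ 1.3 -2.7 18.5]
time_s: 11.42
tool_pos: [0.5438, 0.1787, 0.2977]
eef_rot: [-3.127, 0.02, -2.839]
wrist_force: [-1.1, -0.7, -1.5]
grip_width: 0.0168
t 11.42 mouth [0.5494 0.1779 0.0997] gz [0.015 0.007 1.   ] gx [ 0.955  0.297 -0.016] F [-1.11 -0.65 -1.45] shift [0.3 0.8 7.7]
[331.18916878 352.3890198 ]
[323.88228653 394.43339647]
```

View pics/s7.png

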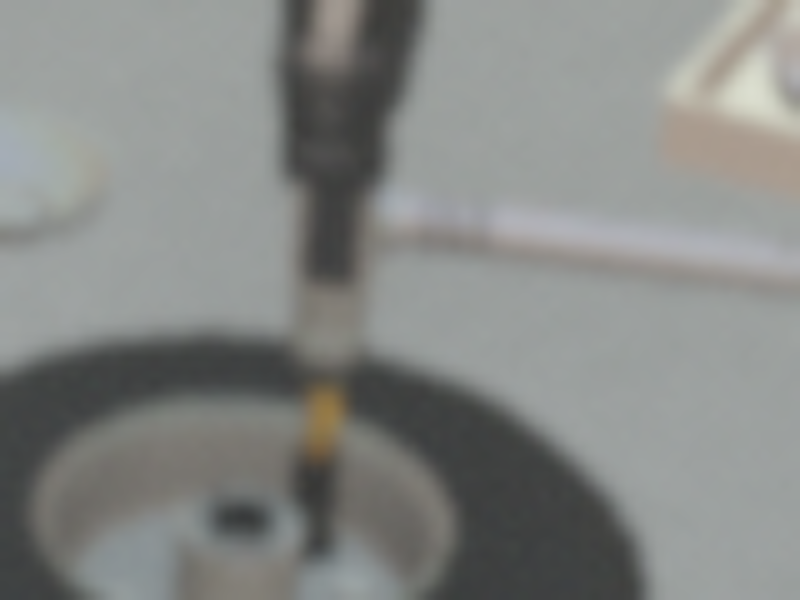

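```bash

python3 -m handwheel '[[[0,0.5,2.5,0,0],[0,0,2.5,0,0],[0,0,2,0,0],[0,0,0,0,0]]]'
python3 -m handwheel '[[[0,0,2,0,0],[0,0,2,0,0],[0,0,0,0,0]]]'
python3 -c "
from h import *
tom(.549,.1785,.082)
A=np.mean([viewer.grab_frame('scene').astype(float) for _ in range(3)],0)
save(None,'pics/s8.png',A.astype(np.uint8),(290,120,370,180),10)
"
```

```text
time_s: 11.9
tool_pos: [0.5446, 0.1795, 0.2921]
eef_rot: [-3.127, 0.023, -2.839]
wrist_force: [-0.7, -0.6, -1.6]
grip_width: 0.0167
time_s: 12.15
tool_pos: [0.5447, 0.1795, 0.2878]
eef_rot: [-3.127, 0.023, -2.839]
wrist_force: [-0.7, -0.5, -1.2]
grip_width: 0.017
t 12.15 mouth [0.551  0.1789 0.0898] gz [0.012 0.006 1.   ] gx [ 0.955  0.297 -0.013] F [-0.66 -0.48 -1.22] shift [2.2 0.3 7.8]
```

View pics/s8.png

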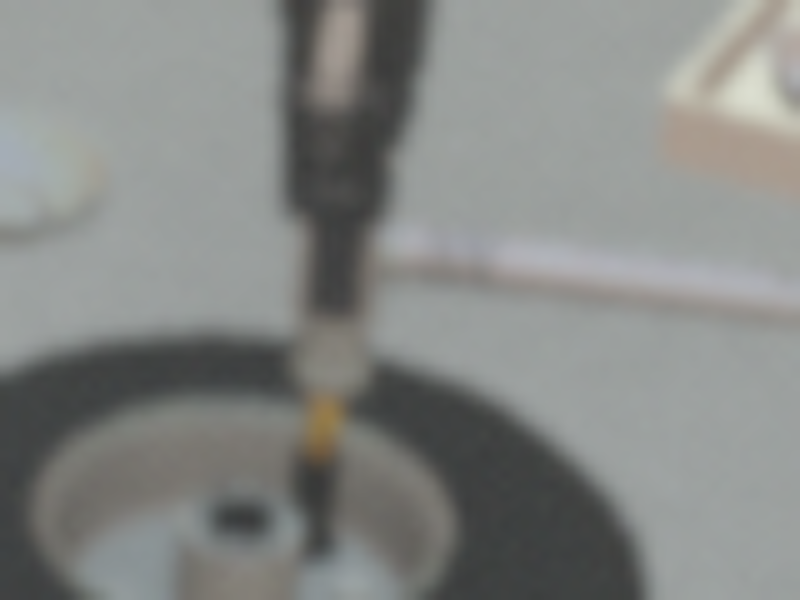

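```bash

python3 -m handwheel '[[[1.8,0,0,0,0],[0,0,2,0,0],[0,0,0,0,0]]]'
python3 -m handwheel '[[[0,0,2,0,0],[0,0,2,0,0],[0,0,0,0,0]]]'
python3 -c "
from h import *
tom(.549,.1785,.082)
A=np.mean([viewer.grab_frame('scene').astype(float) for _ in range(3)],0)
save(None,'pics/s9.png',A.astype(np.uint8),(290,120,370,180),10)
"
```

```text
time_s: 12.55
tool_pos: [0.5431, 0.179, 0.2863]
eef_rot: [-3.126, 0.024, -2.839]
wrist_force: [0.1, -0.6, -1.5]
grip_width: 0.017
time_s: 12.8
tool_pos: [0.5432, 0.1789, 0.2821]
eef_rot: [-3.126, 0.024, -2.839]
wrist_force: [0.3, -0.1, -0.6]
grip_width: 0.0168
t 12.8 mouth [0.5498 0.1784 0.0841] gz [0.01  0.006 1.   ] gx [ 0.955  0.297 -0.012] F [ 0.32 -0.08 -0.59] shift [0.7 0.4 2.1]
```

View pics/s9.png

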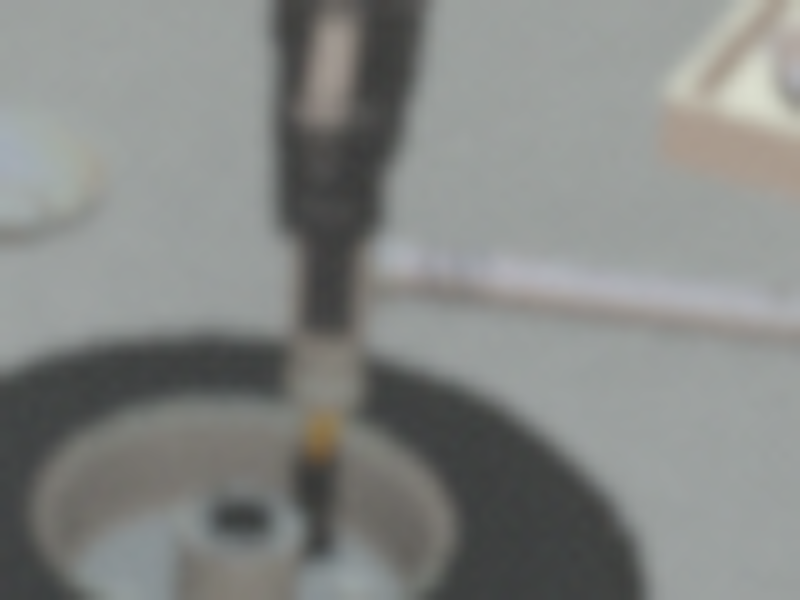

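```bash

python3 -m handwheel '[[[0.3,0,1.5,0,0],[0,0,0,0,0]]]'
python3 -m handwheel '[[[0,0,1.5,0,0],[0,0,0,0,0]]]'
python3 -m handwheel '[[[0,0,1.5,0,0],[0,0,0,0,0]]]'

```

```text
time_s: 13.12
tool_pos: [0.5432, 0.1789, 0.281]
eef_rot: [-3.126, 0.025, -2.839]
wrist_force: [-0.3, 0.2, -1.1]
grip_width: 0.0168
time_s: 13.28
tool_pos: [0.5433, 0.1789, 0.2794]
eef_rot: [-3.126, 0.025, -2.839]
wrist_force: [-0.5, 0.2, -2.5]
grip_width: 0.0166
time_s: 13.45
tool_pos: [0.5435, 0.1789, 0.278]
eef_rot: [-3.126, 0.026, -2.839]
wrist_force: [-0.6, -0.5, -0.7]
grip_width: 0.0168
```

```bash
python3 -c "
from h import *
tom(.549,.1785,.082)
A=np.mean([viewer.grab_frame('scene').astype(float) for _ in range(3)],0)
save(None,'pics/s10.png',A.astype(np.uint8),(290,120,370,180),10)
tom(.549,.1785,.082)
"
```

```text
t 13.45 mouth [0.5503 0.1784 0.0801] gz [0.009 0.006 1.   ] gx [ 0.955  0.297 -0.01 ] F [-0.58 -0.49 -0.72] shift [ 1.2  0.5 -2. ]
t 13.6 mouth [0.5503 0.1784 0.0803] gz [0.009 0.006 1.   ] gx [ 0.955  0.297 -0.01 ] F [ 0.32 -0.22 -1.55] shift [ 1.2  0.5 -1.8]
```

View pics/s10.png

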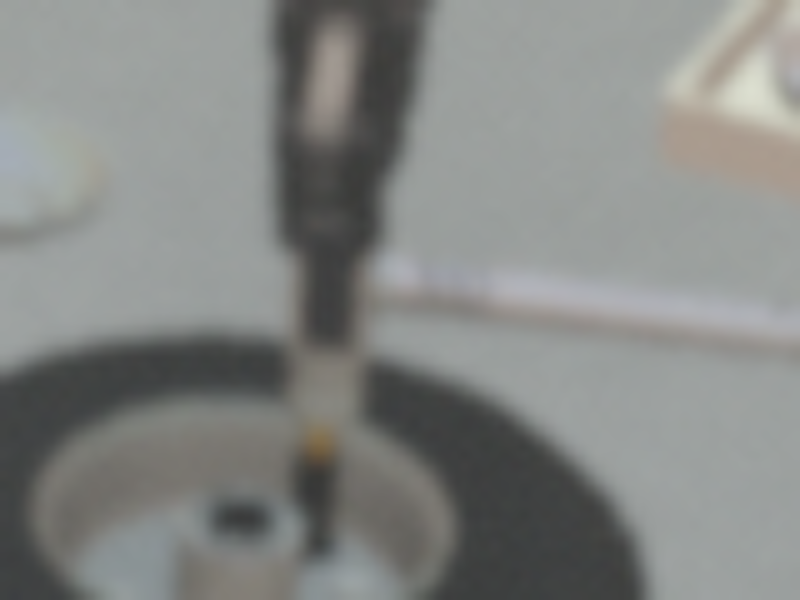

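```bash

python3 -m handwheel '[[[0.8,0,1.5,0,0],[0,0,0,0,0]]]'
python3 -m handwheel '[[[0.3,0,1.5,0,0],[0,0,0,0,0]]]'
python3 -m handwheel '[[[0,0,1.5,0,0],[0,0,0,0,0]]]'

```

```text
time_s: 13.77
tool_pos: [0.5432, 0.1787, 0.2772]
eef_rot: [-3.126, 0.028, -2.839]
wrist_force: [0.1, -0.3, 1.1]
grip_width: 0.0168
time_s: 13.93
tool_pos: [0.5431, 0.1787, 0.2762]
eef_rot: [-3.126, 0.029, -2.839]
wrist_force: [-1.0, 0.5, 1.3]
grip_width: 0.0167
time_s: 14.1
tool_pos: [0.5431, 0.1787, 0.275]
eef_rot: [-3.126, 0.029, -2.839]
wrist_force: [0.0, -0.1, 1.6]
grip_width: 0.0167
```

```bash

python3 -m handwheel '[[[0.3,0,1.5,0,0],[0,0,0,0,0]]]'
python3 -m handwheel '[[[0,0,1.5,0,0],[0,0,0,0,0]]]'
python3 -m handwheel '[[[0,0,1.5,0,0],[0,0,0,0,0]]]'
python3 -c "
from h import *
tom(.549,.1785,.082)
A=np.mean([viewer.grab_frame('scene').astype(float) for _ in range(3)],0)
save(None,'pics/s11.png',A.astype(np.uint8),(290,120,390,195),8)
tom(.549,.1785,.082)
"
```

```text
time_s: 14.27
tool_pos: [0.543, 0.1786, 0.274]
eef_rot: [-3.126, 0.03, -2.839]
wrist_force: [-1.2, -0.5, 3.1]
grip_width: 0.0167
time_s: 14.43
tool_pos: [0.543, 0.1786, 0.2727]
eef_rot: [-3.126, 0.031, -2.839]
wrist_force: [-0.5, -0.1, 3.7]
grip_width: 0.0164
time_s: 14.6
tool_pos: [0.543, 0.1786, 0.2712]
eef_rot: [-3.125, 0.031, -2.839]
wrist_force: [-0.4, -0.9, 2.9]
grip_width: 0.0165
t 14.6 mouth [0.5508 0.1782 0.0733] gz [0.004 0.005 1.   ] gx [ 0.955  0.298 -0.005] F [-0.36 -0.93  2.92] shift [ 1.3  0.7 -8.7]
t 14.75 mouth [0.5509 0.1782 0.0736] gz [0.004 0.005 1.   ] gx [ 0.955  0.297 -0.005] F [-0.66 -0.81  4.65] shift [ 1.4  0.7 -8.5]
```

View pics/s11.png

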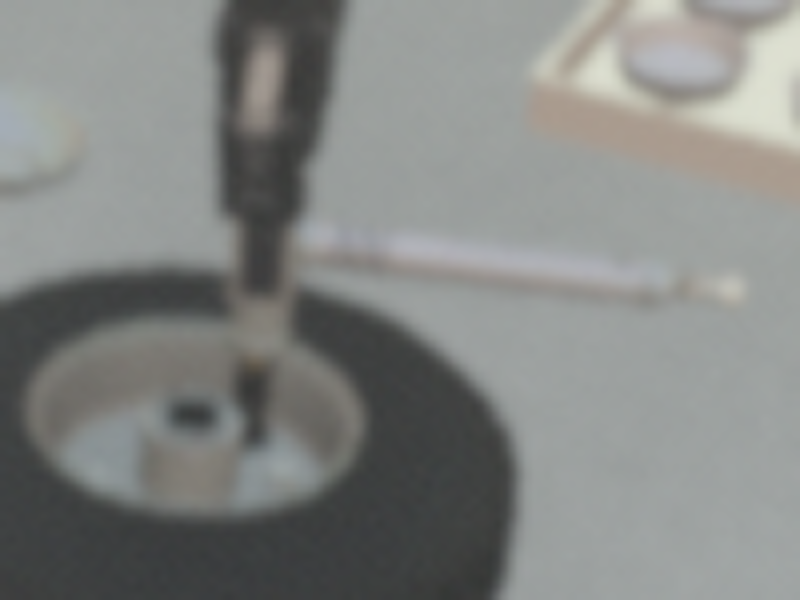

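```bash

python3 -m handwheel '[[[0.2,0,1,0,0],[0,0,0,0,0]]]'
python3 -m handwheel '[[[0,0,1,0,0],[0,0,0,0,0]]]'
python3 -m handwheel '[[[0,0,1,0,0],[0,0,0,0,0]]]'

```

```text
time_s: 14.92
tool_pos: [0.543, 0.1785, 0.2705]
eef_rot: [-3.125, 0.031, -2.839]
wrist_force: [-0.9, 0.4, 3.7]
grip_width: 0.0165
time_s: 15.08
tool_pos: [0.5429, 0.1785, 0.2694]
eef_rot: [-3.126, 0.031, -2.839]
wrist_force: [-0.4, 0.5, 3.2]
grip_width: 0.0171
time_s: 15.25
tool_pos: [0.5431, 0.1785, 0.2686]
eef_rot: [-3.125, 0.031, -2.839]
wrist_force: [-1.5, -0.5, 6.4]
grip_width: 0.0162
```

```bash

python3 -m handwheel '[[[0,0,0.6,0,0],[0,0,0,0,0]]]'
python3 -m handwheel '[[[0,0,0.6,0,0],[0,0,0,0,0]]]'

```

```text
time_s: 15.42
tool_pos: [0.543, 0.1785, 0.2686]
eef_rot: [-3.125, 0.032, -2.839]
wrist_force: [-2.2, -0.8, 6.6]
grip_width: 0.0166
time_s: 15.58
tool_pos: [0.5429, 0.1785, 0.2687]
eef_rot: [-3.125, 0.032, -2.839]
wrist_force: [-1.1, -0.6, 5.5]
grip_width: 0.0168
```

```bash

python3 -m handwheel '[[[0,0,0.6,0,0],[0,0,0,0,0]]]'

```

```text
time_s: 15.75
tool_pos: [0.5428, 0.1785, 0.2687]
eef_rot: [-3.125, 0.032, -2.839]
wrist_force: [-1.4, -0.2, 4.4]
grip_width: 0.0163
```

```bash

python3 -m handwheel '[[[0,0,0.8,0,0]]]'
python3 -m handwheel '[[[0,0,0.8,0,0]]]'
python3 -m handwheel '[[[0,0,1.0,0,0]]]'

```

```text
time_s: 15.83
tool_pos: [0.5429, 0.1785, 0.2683]
eef_rot: [-3.125, 0.033, -2.839]
wrist_force: [-2.3, 0.0, 7.9]
grip_width: 0.0163
time_s: 15.92
tool_pos: [0.5429, 0.1785, 0.2681]
eef_rot: [-3.125, 0.033, -2.839]
wrist_force: [-2.3, -1.2, 10.0]
grip_width: 0.0164
time_s: 16.0
tool_pos: [0.543, 0.1785, 0.2679]
eef_rot: [-3.124, 0.034, -2.839]
wrist_force: [-3.0, -1.2, 10.5]
grip_width: 0.0167
```

```bash

python3 -m handwheel '[[[0,0,1.3,0,0]]]'
python3 -m handwheel '[[[0,0,1.3,0,0]]]'
python3 -m handwheel '[[[0,0,1.5,0,0]]]'

```

```text
time_s: 16.08
tool_pos: [0.5434, 0.1785, 0.2677]
eef_rot: [-3.124, 0.036, -2.839]
wrist_force: [-1.6, -1.3, 11.3]
grip_width: 0.0164
time_s: 16.17
tool_pos: [0.544, 0.1784, 0.2677]
eef_rot: [-3.123, 0.038, -2.839]
wrist_force: [-0.8, -1.5, 10.2]
grip_width: 0.0169
time_s: 16.25
tool_pos: [0.5447, 0.1783, 0.2676]
eef_rot: [-3.122, 0.041, -2.839]
wrist_force: [-4.6, -1.2, 12.0]
grip_width: 0.0167
```

```bash

python3 -m handwheel '[[[1,0,1.8,0,0]]]'
python3 -m handwheel '[[[1,0,1.8,0,0]]]'

```

```text
time_s: 16.33
tool_pos: [0.5442, 0.1781, 0.2672]
eef_rot: [-3.122, 0.043, -2.839]
wrist_force: [-3.4, 0.3, 14.9]
grip_width: 0.0168
time_s: 16.42
tool_pos: [0.5438, 0.178, 0.2672]
eef_rot: [-3.122, 0.046, -2.839]
wrist_force: [-4.8, 0.6, 14.9]
grip_width: 0.0167
```

```bash

python3 -m handwheel '[[[0.6,0,1.8,0,0],[0.6,0,1.8,0,0]]]'
python3 -m handwheel '[[[0.6,0,1.9,0,0],[0.6,0,1.9,0,0]]]'
python3 -c "
from h import *
tom(.549,.1785,.082)"

```

```text
time_s: 16.58
tool_pos: [0.5432, 0.1778, 0.2671]
eef_rot: [-3.121, 0.05, -2.838]
wrist_force: [-5.5, -0.9, 15.3]
grip_width: 0.0168
time_s: 16.75
tool_pos: [0.5424, 0.1777, 0.2671]
eef_rot: [-3.121, 0.055, -2.838]
wrist_force: [-5.5, -0.5, 15.5]
grip_width: 0.0168
t 16.75 mouth [0.5549 0.1779 0.0694] gz [-0.02   0.002  1.   ] gx [0.954 0.298 0.019] F [-5.5  -0.5  15.51] shift [  4.8   2.  -12.9]
```

```bash

python3 -m handwheel '[[[2,0,1.8,0,0],[2,0,1.8,0,0]]]'
python3 -c "
from h import *
tom(.549,.1785,.082)"

```

```text
time_s: 16.92
tool_pos: [0.5404, 0.1771, 0.2672]
eef_rot: [-3.121, 0.063, -2.838]
wrist_force: [-1.6, 0.8, 11.5]
grip_width: 0.0166
t 16.92 mouth [0.5546 0.1778 0.0697] gz [-0.028 -0.     1.   ] gx [0.954 0.298 0.027] F [-1.64  0.83 11.51] shift [  4.3   2.  -12.7]
```

```bash

python3 -m handwheel '[[[1,0,2,0,0]]]'
python3 -m handwheel '[[[1,0,2,0,0]]]'

```

```text
time_s: 17.0
tool_pos: [0.5401, 0.177, 0.2671]
eef_rot: [-3.121, 0.067, -2.837]
wrist_force: [-5.2, -0.2, 14.3]
grip_width: 0.0168
time_s: 17.08
tool_pos: [0.5397, 0.1769, 0.2669]
eef_rot: [-3.121, 0.069, -2.837]
wrist_force: [-5.3, -0.4, 16.8]
grip_width: 0.0165
```

```bash

python3 -m handwheel '[[[1.2,0,1.9,0,0],[1.2,0,1.9,0,0]]]'
python3 -m handwheel '[[[1.2,0,1.9,0,0],[1.2,0,1.9,0,0]]]'
python3 -c "
from h import *
tom(.549,.1785,.082)"

```

```text
time_s: 17.25
tool_pos: [0.5384, 0.1766, 0.2669]
eef_rot: [-3.12, 0.076, -2.837]
wrist_force: [-4.2, 0.2, 14.7]
grip_width: 0.0167
time_s: 17.42
tool_pos: [0.5373, 0.1763, 0.2669]
eef_rot: [-3.12, 0.082, -2.836]
wrist_force: [-4.5, -0.6, 14.0]
grip_width: 0.0168
t 17.42 mouth [0.5551 0.1779 0.0696] gz [-0.047 -0.005  0.999] gx [0.953 0.299 0.046] F [-4.54 -0.61 14.02] shift [  4.6   2.1 -12.9]
```

```bash

python3 -m handwheel '[[[0.8,0,2.1,0,0],[0.8,0,2.1,0,0]]]'
python3 -m handwheel '[[[0.8,0,2.1,0,0],[0.8,0,2.1,0,0]]]'
python3 -m handwheel '[[[0.8,0,2.1,0,0],[0.8,0,2.1,0,0]]]'
python3 -c "
from h import *
tom(.549,.1785,.082)
A=np.mean([viewer.grab_frame('scene').astype(float) for _ in range(2)],0)
save(None,'pics/s12.png',A.astype(np.uint8),(290,120,390,195),8)
tom(.549,.1785,.082)"

```

```text
time_s: 17.58
tool_pos: [0.5365, 0.1761, 0.2666]
eef_rot: [-3.12, 0.087, -2.836]
wrist_force: [-5.8, -1.0, 18.3]
grip_width: 0.0165
time_s: 17.75
tool_pos: [0.5356, 0.1759, 0.2666]
eef_rot: [-3.119, 0.092, -2.835]
wrist_force: [-5.4, -0.4, 17.7]
grip_width: 0.0166
time_s: 17.92
tool_pos: [0.5347, 0.1757, 0.2666]
eef_rot: [-3.119, 0.097, -2.835]
wrist_force: [-6.0, -0.9, 17.1]
grip_width: 0.0166
t 17.92 mouth [0.5554 0.1781 0.0696] gz [-0.061 -0.009  0.998] gx [0.952 0.3   0.061] F [-6.04 -0.91 17.05] shift [  4.7   2.  -13. ]
t 18.02 mouth [0.5553 0.178  0.0695] gz [-0.061 -0.009  0.998] gx [0.952 0.3   0.061] F [-5.88 -0.3  16.86] shift [  4.7   2.  -13. ]
```

View pics/s12.png

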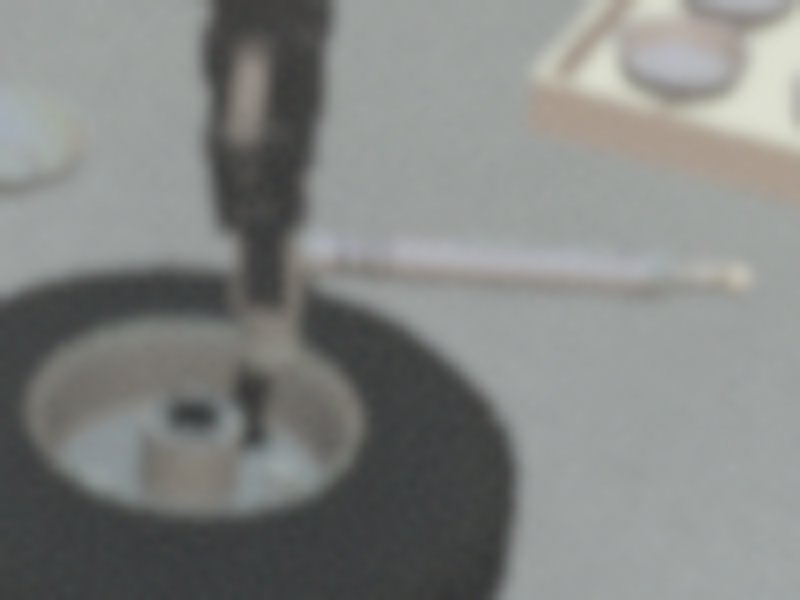

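```bash
python3 - <<'E'
from h import *
for i in range(3):
  viewer.grab_frame("scene")
  for q in("gauge","gauge_head","gauge_seal","valve_root","wheel"): print(q,[(np.round(d['xyz'],4).tolist(),round(d['score'],2)) for d in viewer.place_of("scene",q)][:1])
viewer.grab_frame("top")
for q in("gauge","valve_root","wheel"): print("top",q,[(np.round(d['xyz'],4).tolist(),round(d['score'],2)) for d in viewer.place_of("top",q)][:1])
tom(.549,.1785,.082)
m,G,_=gauge()
print((proj("scene",m)[0]-[290,120]+.44)*8,(proj("scene",m+G@[.13,0,.042])[0]-[290,120]+.44)*8)
for P in([.548,.178,.034],[.552,.178,.034]):print((proj("scene",P)[0]-[290,120]+.44)*8)
E
```

```text
gauge [([0.5479, 0.1791, 0.0696], 0.8)]
gauge_head [([0.5526, 0.1773, 0.1138], 0.84)]
gauge_seal [([0.553, 0.1762, 0.0798], 0.56)]
valve_root [([0.5468, 0.1761, 0.0327], 0.77)]
wheel [([0.541, 0.1427, -0.0025], 0.56)]
gauge [([0.5529, 0.18, 0.0682], 0.57)]
gauge_head [([0.5536, 0.1768, 0.1141], 0.65)]
gauge_seal [([0.5518, 0.1764, 0.0825], 0.84)]
valve_root [([0.5497, 0.1787, 0.0323], 0.8)]
wheel [([0.5399, 0.1429, -0.0026], 0.92)]
gauge [([0.5512, 0.1767, 0.0687], 0.9)]
gauge_head [([0.552, 0.1777, 0.1143], 0.73)]
gauge_seal [([0.5538, 0.177, 0.0821], 0.61)]
valve_root [([0.5493, 0.1845, 0.0345], 0.94)]
wheel [([0.5429, 0.139, -0.0024], 0.95)]
top gauge []
top valve_root [([0.5514, 0.1789, 0.0323], 0.95)]
top wheel [([0.5423, 0.1384, 0.0014], 0.73)]
t 19.12 mouth [0.5554 0.1781 0.0696] gz [-0.061 -0.008  0.998] gx [0.952 0.3   0.061] F [-5.7  -0.58 16.42] shift [  4.7   2.  -13. ]
[271.52320281 364.27493236] [671.96948698 286.51242485]
[243.62343355 443.48745381]
[254.1647145  446.88286019]
```

```bash

python3 -m handwheel '[[[-0.2,0,-3,0,0],[-0.2,0,-3,0,0],[-0.2,0,-3,0,0]]]'
python3 -c "
from h import *
tom(.552,.1785,.095)"
python3 -m handwheel '[[[-0.3,0,-4,0,0],[-0.3,0,-4,0,0],[-0.4,0,-5,0,0],[-0.4,0,-5,0,0]]]'
python3 -c "
from h import *
tom(.552,.1785,.12)"

```

```text
time_s: 19.37
tool_pos: [0.5342, 0.1759, 0.2764]
eef_rot: [-3.119, 0.098, -2.835]
wrist_force: [-0.3, 0.3, -0.1]
grip_width: 0.0163
t 19.37 mouth [0.5551 0.1783 0.0794] gz [-0.062 -0.009  0.998] gx [0.952 0.301 0.062] F [-0.33  0.31 -0.05] shift [  1.3   0.8 -15.8]
time_s: 19.7
tool_pos: [0.5327, 0.176, 0.2926]
eef_rot: [-3.119, 0.092, -2.835]
wrist_force: [0.4, 0.2, -1.7]
grip_width: 0.0167
t 19.7 mouth [0.5524 0.1781 0.0955] gz [-0.056 -0.008  0.998] gx [0.952 0.3   0.056] F [ 0.4   0.24 -1.66] shift [ -2.   -0.1 -24.5]
```

```bash

python3 -m handwheel '[[[0,0,-12,0,0],[0,0,-14,0,0],[0,0,-14,0,0],[0,0,-14,0,0],[0,0,-8,0,0]]]'
python3 -m handwheel '[[[0,0,0,0,0]]]'
python3 -c "
from h import *
tom(.552,.1785,.12)
save('scene','pics/s13.png',None,(270,60,430,180),5)"

```

```text
time_s: 20.12
tool_pos: [0.5259, 0.1753, 0.3549]
eef_rot: [-3.12, 0.085, -2.835]
wrist_force: [-0.1, -0.3, -0.6]
grip_width: 0.0165
time_s: 20.2
tool_pos: [0.5264, 0.1754, 0.3568]
eef_rot: [-3.12, 0.088, -2.835]
wrist_force: [0.5, -0.2, -1.7]
grip_width: 0.0167
t 20.2 mouth [0.5453 0.1774 0.1597] gz [-0.052 -0.007  0.999] gx [0.952 0.3   0.052] F [ 0.53 -0.19 -1.71] shift [-3.2 -0.1 40.1]
```

View pics/s13.png

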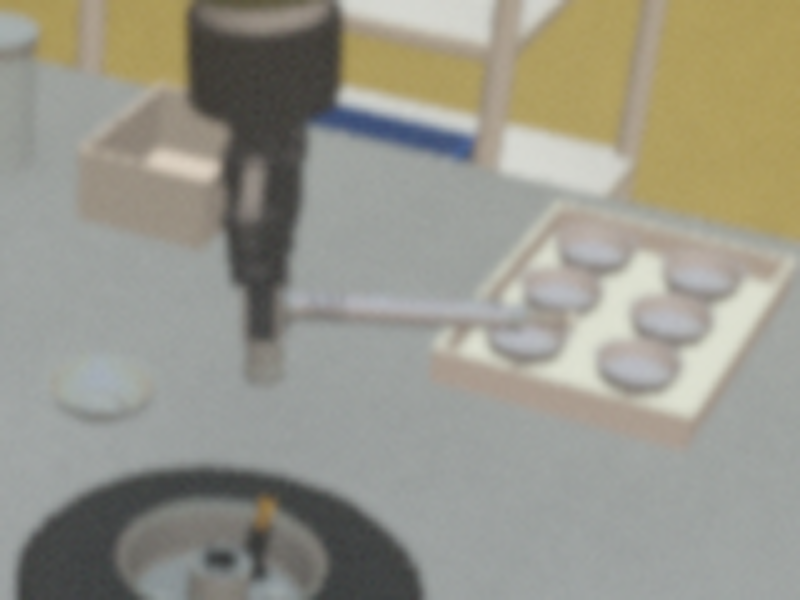

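```bash

python3 -c "
from h import *
tom(.4787,-.1306,.16)"
python3 -m handwheel '[[[12,-20,-4,0,0],[14,-25,-4,0,0],[14,-25,-4,0,0],[14,-25,-4,0,0],[14,-25,-4,0,0]]]'
python3 -m handwheel '[[[14,-25,-3,0,0],[14,-25,-2,0,0],[14,-25,0,0,0],[14,-25,0,0,0],[14,-25,0,0,0]]]'
python3 -c "
from h import *
tom(.4787,-.1306,.12)"
```

```text
t 20.25 mouth [0.5451 0.1774 0.1589] gz [-0.052 -0.007  0.999] gx [0.952 0.3   0.051] F [-0.19 -0.17 -1.3 ] shift [ 155.5 -273.9   -8.8]
time_s: 20.67
tool_pos: [0.4953, 0.0407, 0.3679]
eef_rot: [-3.123, 0.083, -2.825]
wrist_force: [1.3, -0.5, -1.9]
grip_width: 0.0166
time_s: 21.08
tool_pos: [0.464, -0.1059, 0.3657]
eef_rot: [-3.125, 0.079, -2.824]
wrist_force: [1.1, 0.2, -1.8]
grip_width: 0.0165
t 21.08 mouth [ 0.4809 -0.1032  0.1683] gz [-0.042 -0.01   0.999] gx [0.949 0.312 0.043] F [ 1.1   0.23 -1.8 ] shift [ 14.4 -24.5  47.7]
```

```bash

python3 -m handwheel '[[[7,-12,0,0.015,0],[7,-12,0,0,0],[0,0,0,0,0]]]'
python3 -c "
from h import *
tom(.4787,-.1306,.12)"
python3 -m handwheel '[[[0,0,-2,0,0],[0,0,-2,0,0],[0,0,-2,0,0],[0,0,-2,0,0],[0,0,-2,0,0]]]'
python3 -m handwheel '[[[0,0,-2,0,0],[0,0,-2,0,0],[0,0,-2,0,0],[0,0,-2,0,0],[0,0,-2,0,0]]]'
python3 -m handwheel '[[[-2,0,0,0,0],[-2,0,0,0,0],[-2,0,0,0,0],[-2,0,0,0,0],[-2,0,0,0,0]]]'
```

```text
time_s: 21.33
tool_pos: [0.456, -0.1391, 0.3618]
eef_rot: [-3.127, 0.075, -2.847]
wrist_force: [0.7, 0.6, -1.6]
grip_width: 0.0167
t 21.33 mouth [ 0.4722 -0.1367  0.1644] gz [-0.038 -0.01   0.999] gx [0.956 0.29  0.039] F [ 0.7   0.55 -1.65] shift [-4.6  4.6 44.8]
time_s: 21.75
tool_pos: [0.4548, -0.1374, 0.37]
eef_rot: [-3.131, 0.072, -2.846]
wrist_force: [-0.2, -0.8, -1.6]
grip_width: 0.0163
time_s: 22.17
tool_pos: [0.4546, -0.1356, 0.3818]
eef_rot: [-3.131, 0.073, -2.843]
wrist_force: [-0.5, 0.8, -2.0]
grip_width: 0.0168
time_s: 22.58
tool_pos: [0.4649, -0.1327, 0.3833]
eef_rot: [-3.13, 0.074, -2.843]
wrist_force: [0.5, 0.2, -1.5]
grip_width: 0.0168
```

```bash

python3 -c "
from h import *
tom(.4787,-.1306,.06)"
python3 -m handwheel '[[[0,0,16,0,0],[0,0,16,0,0],[0,0,16,0,0],[0,0,16,0,0],[0,0,10,0,0]]]'
python3 -m handwheel '[[[0,0,10,0,0],[0,0,8,0,0],[0,0,0,0,0]]]'
python3 -c "
from h import *
tom(.4787,-.1306,.06)"
```

```text
t 22.58 mouth [ 0.4806 -0.1297  0.1859] gz [-0.036 -0.012  0.999] gx [0.955 0.293 0.038] F [ 0.52  0.18 -1.52] shift [ 11.4   1.2 125.4]
time_s: 23.0
tool_pos: [0.4734, -0.1324, 0.3097]
eef_rot: [-3.125, 0.08, -2.842]
wrist_force: [0.4, 1.1, -1.5]
grip_width: 0.0166
time_s: 23.25
tool_pos: [0.4745, -0.1316, 0.2879]
eef_rot: [-3.128, 0.076, -2.842]
wrist_force: [-0.3, 0.1, -1.1]
grip_width: 0.0172
t 23.25 mouth [ 0.4907 -0.1289  0.0905] gz [-0.039 -0.011  0.999] gx [0.955 0.294 0.04 ] F [-0.25  0.06 -1.15] shift [14.3  2.3 29.5]
```

```bash

python3 -m handwheel '[[[5,1,2,0,0],[5,1,4,0,0],[4,0,4,0,0],[0,0,0,0,0]]]'
python3 -c "
from h import *
tom(.4787,-.1306,.05)
save('scene','pics/s14.png',None,(180,150,340,270),5)
save('top','pics/t14.png',None,(230,110,350,200),6)
m,G,_=gauge()
for P in ([0,0,0],[.13,0,.042],[.036,0,.042],[.11,0,.042]): print((proj('scene',m+G@P)[0]-[180,150]+.4)*5)
"
```

```text
time_s: 23.58
tool_pos: [0.4606, -0.134, 0.2767]
eef_rot: [-3.128, 0.077, -2.842]
wrist_force: [-0.4, 0.3, -2.3]
grip_width: 0.0167
t 23.58 mouth [ 0.4769 -0.1313  0.0793] gz [-0.039 -0.011  0.999] gx [0.955 0.294 0.041] F [-0.44  0.29 -2.28] shift [ 0.3  0.5 29.4]
[293.82005951 331.63046983]
[569.27545994 292.65089165]
[364.51464026 269.11527244]
[525.11909512 287.57547054]
```

View pics/s14.png

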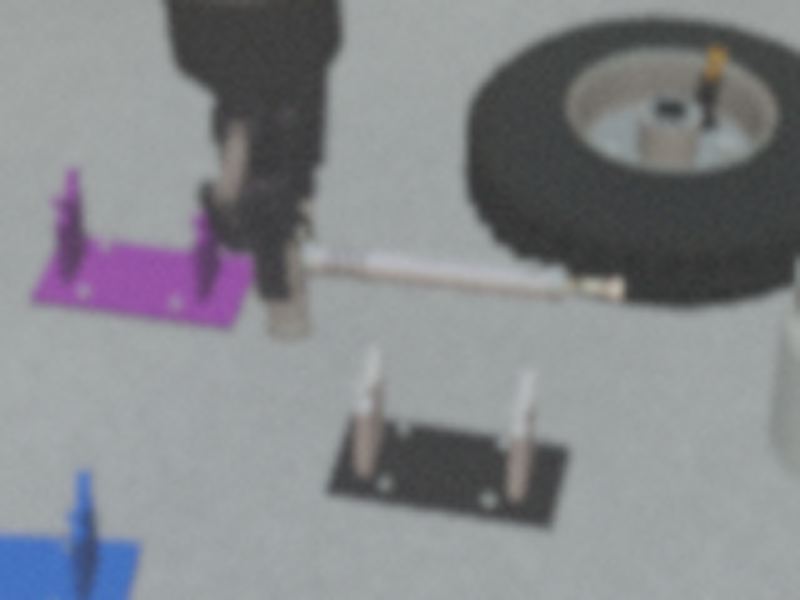

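View pics/t14.png

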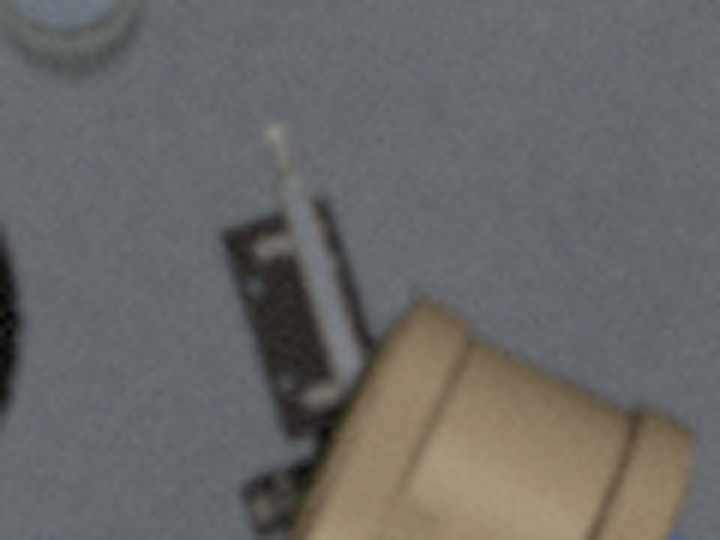

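```bash

python3 -c "
from h import *
f=lambda x,y,s,o:np.array([x,y])/s-.4+np.array(o)
a=onz('top',f(292,195,6,(230,110)),.133);b=onz('top',f(345,360,6,(230,110)),.129)
c=onz('top',f(222,65,5,(234,136)),.064);d=onz('top',f(262,200,5,(234,136)),.064)
print(a,b,c,d)
u=np.array([np.cos(.302),np.sin(.302)]);v=np.array([-u[1],u[0]])
for q in(a,b,c,d): print(np.round([(q[:2]-m0[:2])@u,(q[:2]-m0[:2])@v],4))
m,G,_=gauge()
print((m-m0)[:2]@u,(m-m0)[:2]@v)
"
```

```text
[ 0.58955509 -0.09542489  0.133     ] [ 0.51617968 -0.11903797  0.129     ] [ 0.58056806 -0.09798849  0.064     ] [ 0.5042812 -0.1202794  0.064    ]
[0.1163 0.0006]
[ 0.0392 -0.0001]
[0.107  0.0008]
[0.0275 0.0022]
-0.0009125521470078901 -0.0007124981490414613
```

```bash

python3 -m handwheel '[[[0.8,0,10,0,0],[0.8,0,10,0,0],[0.8,0,10,0,0],[0.8,0,8,0,0],[0,0,0,0,0]]]'
python3 -c "
from h import *
tom(.4787,-.1306,.03)"
```

```text
time_s: 24.1
tool_pos: [0.4633, -0.136, 0.2415]
eef_rot: [-3.121, 0.085, -2.842]
wrist_force: [-0.4, 0.4, -1.3]
grip_width: 0.0167
t 24.1 mouth [ 0.4815 -0.1341  0.0442] gz [-0.049 -0.006  0.999] gx [0.955 0.294 0.049] F [-0.39  0.37 -1.29] shift [ 2.8  4.5 13.9]
```

```bash

python3 -m handwheel '[[[2,2.5,3,0,0],[1.5,2,4,0,0],[0.6,0.4,4,0,0],[0.4,0,3,0,0],[0,0,0,0,0]]]'
python3 -c "
from h import *
tom(.4787,-.1306,.016)"
```

```text
time_s: 24.52
tool_pos: [0.4589, -0.1324, 0.2272]
eef_rot: [-3.119, 0.086, -2.842]
wrist_force: [-0.4, -0.3, -2.2]
grip_width: 0.0166
t 24.52 mouth [ 0.4776 -0.1307  0.03  ] gz [-0.051 -0.006  0.999] gx [0.954 0.294 0.05 ] F [-0.36 -0.33 -2.16] shift [ 0.1  0.1 14. ]
```

```bash

python3 -m handwheel '[[[0.2,0.3,3,0,0],[0.3,0.2,3,0,0],[0.3,0.2,3,0,0],[0,0,0,0,0]]]'
python3 -c "
from h import *
tom(.4787,-.1306,.016)
save('scene','pics/s15.png',None,(180,150,340,270),5)"
```

```text
time_s: 24.85
tool_pos: [0.4591, -0.132, 0.2177]
eef_rot: [-3.119, 0.087, -2.842]
wrist_force: [0.6, -0.5, -1.4]
grip_width: 0.0168
t 24.85 mouth [ 0.4779 -0.1304  0.0205] gz [-0.052 -0.005  0.999] gx [0.954 0.294 0.051] F [ 0.6  -0.5  -1.39] shift [-0.3 -0.3  4.5]
```

View pics/s15.png

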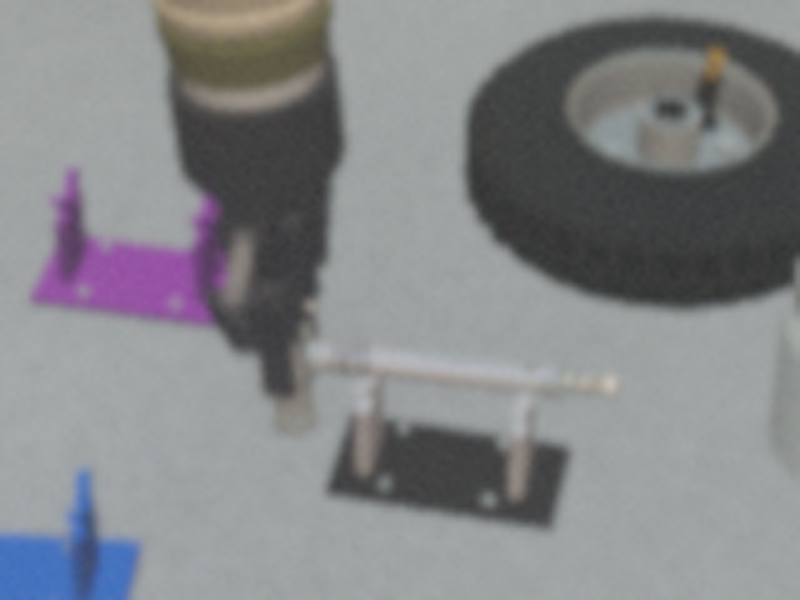

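```bash

python3 -m handwheel '[[[0.2,0,1.5,0,0],[0.2,0,1.5,0,0],[0,0,0,0,0]]]'
python3 -m handwheel '[[[0.1,0,1.5,0,0],[0,0,0,0,0]]]'
python3 -m handwheel '[[[0.1,0,1,0,0],[0,0,0,0,0]]]'
python3 -c "
from h import *
tom(.4787,-.1306,.016)"
```

```text
time_s: 25.15
tool_pos: [0.4593, -0.1323, 0.2148]
eef_rot: [-3.118, 0.088, -2.842]
wrist_force: [0.4, 0.5, -1.3]
grip_width: 0.0167
time_s: 25.32
tool_pos: [0.4594, -0.1324, 0.2132]
eef_rot: [-3.118, 0.088, -2.842]
wrist_force: [-1.0, 0.4, -1.0]
grip_width: 0.0167
time_s: 25.48
tool_pos: [0.4594, -0.1324, 0.2121]
eef_rot: [-3.118, 0.088, -2.842]
wrist_force: [-0.4, -0.7, -0.7]
grip_width: 0.017
t 25.48 mouth [ 0.4785 -0.1309  0.015 ] gz [-0.053 -0.005  0.999] gx [0.954 0.294 0.052] F [-0.45 -0.72 -0.72] shift [-0.4  0.2 -1. ]
```

```bash

python3 -m handwheel '[[[0.1,0,1,0,0],[0,0,0.5,0,0],[0,0,0,0,0]]]' 20
python3 -m handwheel '[[[0,0,0,0,0.24],[0,0,0,0,0.26],[0,0,0,0,0.3],[0,0,0,0,0.4],[0,0,0,0,0.4]]]' 20
python3 -c "
from h import *
tom(.4787,-.1306,.016)
save('scene','pics/s16.png',None,(180,150,340,270),5)"
```

```text
time_s: 25.73
tool_pos: [0.4595, -0.1323, 0.2115]
eef_rot: [-3.118, 0.089, -2.841]
wrist_force: [-0.3, 1.1, 0.4]
grip_width: 0.0166
time_s: 26.15
tool_pos: [0.4602, -0.1327, 0.2119]
eef_rot: [-3.116, 0.091, -2.841]
wrist_force: [-0.1, -0.2, -0.3]
grip_width: 0.0342
t 26.15 mouth [ 0.4798 -0.1313  0.0148] gz [-0.056 -0.004  0.998] gx [0.954 0.294 0.054] F [-0.14 -0.2  -0.33] shift [ 0.7  1.  -1.3]
```

View pics/s16.png

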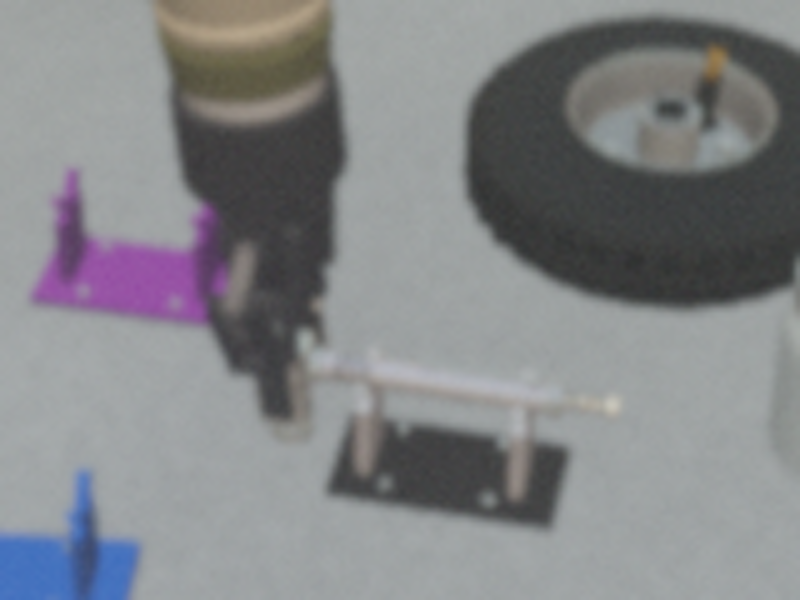

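```bash

python3 -m handwheel '[[[0,0,0,0,0.7],[0,0,0,0,0.8],[0,0,-1,0,0.8],[0,0,-4,0,0.8],[0,0,-8,0,0.8]]]'
python3 -m handwheel '[[[0,0,-12,0,0.8],[0,0,-16,0,0.8],[0,0,-20,0,0.8],[0,0,-25,0,0.8],[0,0,-25,0,0.8]]]'
python3 -m handwheel '[[[30,0,-20,0,0.8],[0,35,-10,0,0.8],[0,35,0,0,0.8],[0,35,0,0,0.8],[0,0,0,0,0.8]]]'
python3 - <<'E'
from h import *
tog(0,0,0)
for c in("scene","top"):
  save(c,f"pics/{c}17.png",None,(180,150,340,270) if c=="scene" else (230,110,350,200),5 if c=="scene" else 6)
  for q in("gauge","gauge_head","rest_seat","wheel","valve_root"): print(c,q,[(np.round(d['xyz'],4).tolist(),round(d['score'],2)) for d in viewer.place_of(c,q)][:3])
E
```

```text
time_s: 26.62
tool_pos: [0.4583, -0.1325, 0.2241]
eef_rot: [-3.118, 0.088, -2.841]
wrist_force: [-0.4, -0.1, 0.8]
grip_width: 0.0683
time_s: 27.03
tool_pos: [0.447, -0.1319, 0.3243]
eef_rot: [-3.124, 0.082, -2.842]
wrist_force: [0.3, -0.3, -0.0]
grip_width: 0.0683
time_s: 27.45
tool_pos: [0.384, -0.0448, 0.3613]
eef_rot: [-3.112, 0.096, -2.857]
wrist_force: [-1.2, 0.9, -0.2]
grip_width: 0.0682
t 27.45 grasp [ 0.3996 -0.0451  0.2071] rot [-3.112  0.096 -2.857] axis [ 0.1   -0.002 -0.995] F [-1.15  0.87 -0.17] w 0.0682
tool shift mm [388.9 160.7 165.9] len 452.3
scene gauge [([0.4747, -0.1295, 0.018], 0.58)]
scene gauge_head [([0.4766, -0.1302, 0.0573], 0.65)]
scene rest_seat [([0.4703, -0.1335, 0.0123], 0.92), ([0.3454, -0.3062, 0.0159], 0.81), ([0.2695, -0.0874, 0.0153], 0.69)]
scene wheel [([0.5423, 0.1438, -0.0023], 0.9), ([0.4751, -0.1326, 0.0601], 0.25)]
scene valve_root [([0.5482, 0.1783, 0.0364], 0.94)]
top gauge [([0.473, -0.1342, 0.0141], 0.68)]
top gauge_head [([0.4733, -0.1346, 0.0585], 0.82)]
top rest_seat [([0.4739, -0.1305, 0.0123], 0.77), ([0.3457, -0.3006, 0.0159], 0.7)]
top wheel [([0.5417, 0.1411, 0.0034], 0.69)]
top valve_root [([0.5459, 0.1776, 0.0303], 0.7)]
```

View pics/scene17.png

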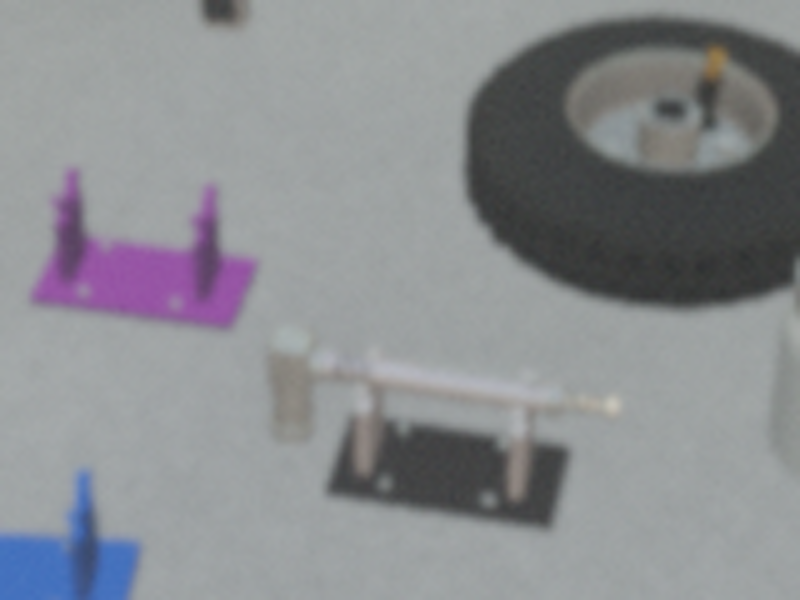

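View pics/top17.png

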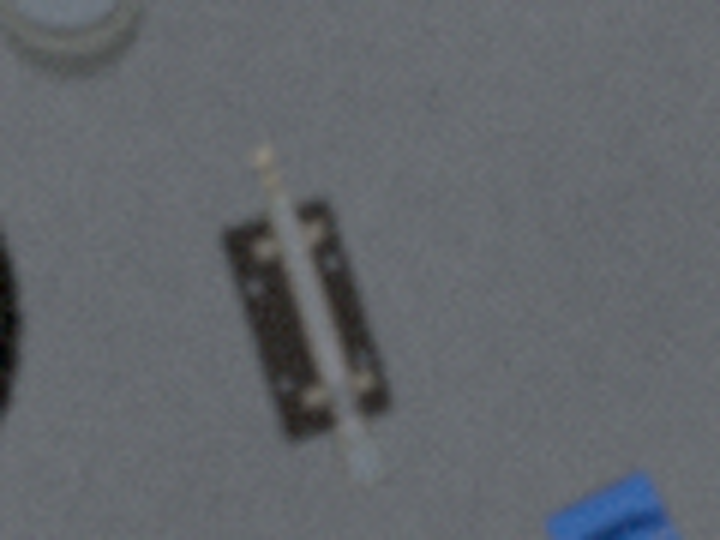

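```bash
python3 -c "
from rig import manip
print(manip.hand_in()); s=manip.read_state(); print(s['time_s'])"
```

```text
the job is handed in; nothing more can be done
None
the job is handed in; nothing more can be done
```

The tyre check is done and handed in at about 27.5 s: the gauge was pressed onto the valve stem, held, pulled off, and laid back in the black rest with its rod still out. The hand-in reported no verdict.

- **Pressing:** A first press held at roughly 16 N for only about 0.5 s. It sagged to about 12.9 N, so I pressed again. The second press read about 14–18 N at the wrist, which is about 15–20 N on the valve with the gauge's weight added. It held from about 17.0 to 19.1 s, always above 13 N in the readings, and no reading came near 24 N.
- **Uprightness:** The tool tilted slowly under load. By the end of the press the gauge was about 0.06 rad off vertical, within the 0.15 allowed, and there was up to 6 N of side force on the stem.
- **Distance to the valve root:** My estimates disagree. The networks and pictures gave about 2–5 mm, while my own position model gave about 6–7 mm. Both are under the 9 mm limit, but I could not pin it down better.
- **In the rest:** The last pictures from both cameras show the barrel level in both notches and the chuck hanging down. The head is within about 2 mm (scene camera) to 5 mm (top camera) of where it started. The rod is about 20 mm farther out than at the start.
- **Other things:** The wheel did not move noticeably, and the gripper is well clear. I did not measure the jar, screwdriver and dish again, but the arm never went near them.

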